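Load solder-paste jars into their storage tubes

ROBOT

A 7-joint arm with a two-finger parallel gripper is mounted at the origin on the work surface. World frame = base frame: x ahead of the robot, y to its left, z up, the work surface at z = 0. Lengths are in m, angles in rad, forces in N, time in s.
With the tool pointing down it reaches from about 0.4 to 0.925 m from the base axis. Payload 4.1 kg.
Tool frame: the origin (TCP) lies on the centre line of the jaws, within the pads' length; the fingertips stand 17 mm ahead of it and the grasp point (between the pads) lies 2 mm behind it; z points along the fingers, y is the direction in which the jaws open and shut (so a half turn about z gives the same grasp; the last joint's range is limited). The gripper opens to 85 mm and grips with 20 to 120 N. Pads are 22 mm wide; open, the fingers measure 114 mm over their backs; the gripper's body (76 mm by 85 mm) begins 54 mm behind the grasp point. The pads swing forward as they close: fully open they stand 13 mm farther back than shut.
Start: joints at [-1.412, 0.398, 0.045, 1.537, -0.019, 1.207, -0.051], TCP at [0.166, 0.629, 0.248] pointing down, gripper open.
Joint ranges: [-2.82, 2.82], [-0.49, 2.23], [-1.37, 1.46], [0, 2.46], [-1.36, 4.5], [0.23, 2], [-2.94, 2.94]. Speed limits (rad/s): [2.57, 2.57, 3.14, 3.14, 3.14, 3.14, 3.14].

INTERFACE

Orientations are given as a rotation vector (axis times angle).
In Python, from cell import env gives the robot as it stands. The module is installed in compiled form; this text tells all that it offers.
- The arm moves only by the shell command python3 -m pendant 'ROWS' [FORCE]. ROWS is JSON, a list of rows, each an object with "xyz": the shift along the tool's x, y, z as a fraction of full scale, a list of three; "twist": the turn about the tool's z as a fraction of full scale; "hand": the closure, from 0 (fully open) to 1 (shut). In form: [{"xyz": [x, y, z], "twist": twist, "hand": hand}, ...]. A call has exactly 8 rows; each row shifts and turns the commanded pose from where the row before left it, along the tool's axes as they then stand; what a row does not reach is not made up. Full scale, the value 1, is 10 cm for a shift and pi rad for a turn. A row lasts 1/10 s, in which the tool goes at most 50 mm and 8.59 degrees, less where a joint would pass 70% of its speed; a pose out of reach is approached as far as the arm can. A call with a number of a shift or a turn outside -1 to 1 is refused whole. A call with a gripper value outside its range is refused whole. The fingers move at their own pace and stop on an object; FORCE is the grip in N (left out, the last holds). Time passes only in rows, so rows that do not move let the fingers close, or fill a call up. It gives the time, the measured TCP pose, the force and the opening at its end, in the units of the state.
- env.get_obs(): the state, without advancing time (a new reading comes with each control period).
- env.grab_frame(name): name is "scene" or "top"; returns a dict with "img" (400x640x3 uint8, red, green, blue), "K" (3x3 intrinsics, pixels), "rvec" (rotation vector, rad) and "tvec" (3), from world to camera coordinates, as OpenCV has them. Camera axes: x right, y down, z forward; pixel columns grow to the right and rows downward; lengths in m; the calibration is good to about 2 mm. A picture is of the moment at which its call begins. There is no depth.
- env.job_done(): hands the job in, once; it reports no verdict.
The state is a dict: "time_s": time; "joints": joint angles; "joint_velocities": joint speeds; "effort": joint torques, N m; "position": TCP position; "eef_rot": TCP orientation; "contact_force": force on the tool from outside, world axes, zero at the start; "torque": the same for the moment, N m; "opening": finger opening in m.
Only numpy, scipy, OpenCV 4.12 (cv2) and the standard library are available. Lean on these libraries where they do the work, as an engineer would, in place of code of your own. Each camera call takes 0.05 s, during which the arm holds its last target.

TASK

Put the four solder-paste jars away: the green-lidded pair into the tube with the green end, the orange-lidded pair into the tube with the orange end. In each tube the unopened jar (plain lid) goes in first and ends up deep inside, pushed on by the opened jar (white dot on the lid), which ends up just inside the mouth; push until both stand upright fully inside the tube. Do not tip any of the jars over, and leave the black-lidded jar, the bottle and the screwdriver stand where they are.

Things in the scene. Friction and masses are not known exactly. Their poses are not given: they have to be found in the camera images.
- green_new: unopened solder-paste jar: upright round plastic jar, 36 mm diameter, 40 mm tall, about 70 g, white with green screw lid and green band; lid plain, no dot. Origin: centre of the underside, z up. Stands loose on the work surface.
- green_open: opened solder-paste jar: upright round plastic jar, 36 mm diameter, 40 mm tall, about 70 g, white with green screw lid and green band; a white dot 19 mm across on top of the lid marks it as opened. Origin: centre of the underside, z up. Stands loose on the work surface.
- orange_new: unopened solder-paste jar: upright round plastic jar, 36 mm diameter, 40 mm tall, about 70 g, white with orange screw lid and orange band; lid plain, no dot. Origin: centre of the underside, z up. Stands loose on the work surface.
- orange_open: opened solder-paste jar: upright round plastic jar, 36 mm diameter, 40 mm tall, about 70 g, white with orange screw lid and orange band; a white dot 19 mm across on top of the lid marks it as opened. Origin: centre of the underside, z up. Stands loose on the work surface.
- green_tube: fixed level box-shaped tube, green end block, clear roof. Origin: at bench height under middle of its open mouth; x points into the tube, y across, z up. Inside: 48 mm wide, 80 mm long, 46 mm high; walls 4 mm, roof top 54 mm up. Its 4 mm floor plate (56 mm wide) juts 62 mm out of the mouth as a wall-less deck with green edge stripes. Jars slide on it under 1 N. Mouth looks towards the robot.
- orange_tube: fixed level box-shaped tube, orange end block, clear roof. Origin: at bench height under middle of its open mouth; x points into the tube, y across, z up. Inside: 48 mm wide, 80 mm long, 46 mm high; walls 4 mm, roof top 54 mm up. Its 4 mm floor plate (56 mm wide) juts 62 mm out of the mouth as a wall-less deck with orange edge stripes. Jars slide on it under 1 N. Mouth looks towards the robot.
- black_jar: jar of the same shape and size as the paste jars but with a black lid and black band (flux, belongs elsewhere). Origin: centre of the underside. To be left alone.
- cleaner_bottle: grey round bottle with black cap, 48 mm diameter, 110 mm tall, standing. Origin: centre of the underside. To be left alone.
- driver_stand: grey block 50 x 130 x 35 mm with five small screwdrivers standing in it, 92 mm tall in all. Origin: centre of the underside. To be left alone.
There are look-alikes about, which are no part of the job. What is shaped like the green_new but yellow is not meant. Leave any yellow look-alike of the orange_new alone.

How it is judged:
At the end, for the whole second after the job is handed in: Each paste jar stands upright (within 8 degrees) and at rest on the floor of the tube of its lid's colour, let go by the gripper: the unopened jar's centre 42 to 70 mm inside the mouth, the opened jar's centre 12 to 34 mm inside the mouth, both within 12 mm of the tube's middle line (x of green_new in the frame of green_tube between 0.042 and 0.07 m and y of green_new in the frame of green_tube between -0.012 and 0.012 m and z of each of green_new, green_open in the frame of green_tube below 0.012 m and angle between each of green_new, green_open, orange_new, orange_open's own z axis and vertical below 0.15 rad and linear speed of each of green_new, green_open, orange_new, orange_open below 0.02 m/s and x of green_open in the frame of green_tube between 0.012 and 0.034 m and y of green_open in the frame of green_tube between -0.012 and 0.012 m and x of orange_new in the frame of orange_tube between 0.042 and 0.07 m and y of orange_new in the frame of orange_tube between -0.012 and 0.012 m and z of each of orange_new, orange_open in the frame of orange_tube below 0.012 m and x of orange_open in the frame of orange_tube between 0.012 and 0.034 m and y of orange_open in the frame of orange_tube between -0.012 and 0.012 m); the robot touches nothing.
It fails at once if the black-lidded jar is moved by more than 20 mm (distance of black_jar from where it was at the start of the episode above 0.02 m).
It fails at once if the cleaner bottle is moved by more than 20 mm (distance of cleaner_bottle from where it was at the start of the episode above 0.02 m).
It fails at once if the screwdriver stand is moved by more than 20 mm (distance of driver_stand from where it was at the start of the episode above 0.02 m).
It fails at once if a paste jar is tipped over (more than 45 degrees) (angle between any of green_new, green_open, orange_new, orange_open's own z axis and vertical above 0.8 rad).
It also fails if it takes over 144 s, if anything falls off the work surface, if the arm or the gripper's body presses on something with over 40 N, if the wrist force passes 120 N, or if a joint passes its speed limit or range.

## Working session

There is one attempt and no reset: what is moved stays moved. The work goes in short steps, Python scripts to look and compute and a shell command to move; the robot and the scene stay as the last step left them, time stands still between calls to the robot, and variables do not carry over. Pictures are saved under pics/ and viewed, and the job is handed in when it is done.

```bash
mkdir -p pics
cat > h.py <<'E'
import numpy as np, cv2
from cell import env
def grab(n):
    f=env.grab_frame(n); return f
def ray(f,px):
    R,_=cv2.Rodrigues(np.array(f['rvec'],float)); t=np.array(f['tvec'],float).ravel()
    d=R.T@(np.linalg.inv(f['K'])@np.array([px[0],px[1],1.0])); o=-R.T@t
    return o,d
def onz(f,px,z):
    o,d=ray(f,px); return o+d*(z-o[2])/d[2]
def proj(f,P):
    p,_=cv2.projectPoints(np.array(P,float).reshape(-1,3),np.array(f['rvec'],float),np.array(f['tvec'],float),np.array(f['K'],float),None)
    return p.reshape(-1,2)
def save(im,n): cv2.imwrite('pics/'+n+'.png',cv2.cvtColor(im,cv2.COLOR_RGB2BGR))
E
python3 - <<'E'
from h import *
for n in('scene','top'):
    f=grab(n); save(f['img'],n+'0')
    R,_=cv2.Rodrigues(np.array(f['rvec'],float)); print(n,-R.T@np.array(f['tvec']).ravel(),R[2])
o=env.get_obs(); print({k:np.round(v,3) for k,v in o.items()})
E
```

```text
scene [ 1.07496483 -0.2942507   0.88707056] [-0.49091502  0.29916635 -0.81823098]
top [ 0.40263304 -0.00176776  0.99563405] [ 0.15530654  0.02492661 -0.98755179]
{'time_s': np.float64(0.1), 'joints': array([-1.412,  0.399,  0.045,  1.538, -0.019,  1.207, -0.051]), 'joint_velocities': array([ 0.   , -0.001,  0.002, -0.004,  0.001, -0.   , -0.   ]), 'effort': array([ 4.0000e-03, -4.7626e+01,  1.3700e+00, -2.5495e+01,  1.2000e-02,
        5.0000e-03, -0.0000e+00]), 'position': array([0.166, 0.628, 0.247]), 'eef_rot': array([-4.040e-01, -3.115e+00,  3.000e-03]), 'contact_force': array([-0.205,  0.468,  0.55 ]), 'torque': array([-0.052, -0.04 ,  0.011]), 'opening': np.float64(0.085)}
```

View pics/top0.png

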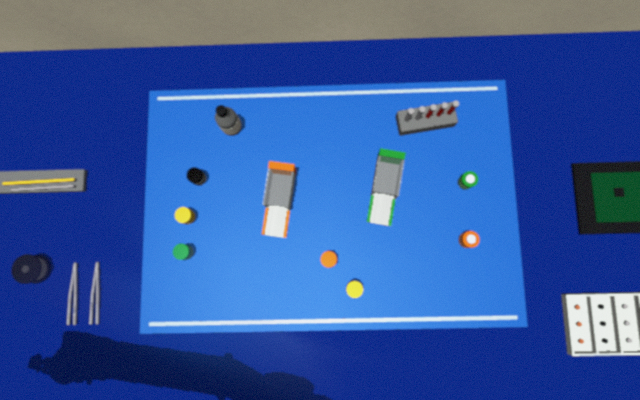

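View pics/scene0.png

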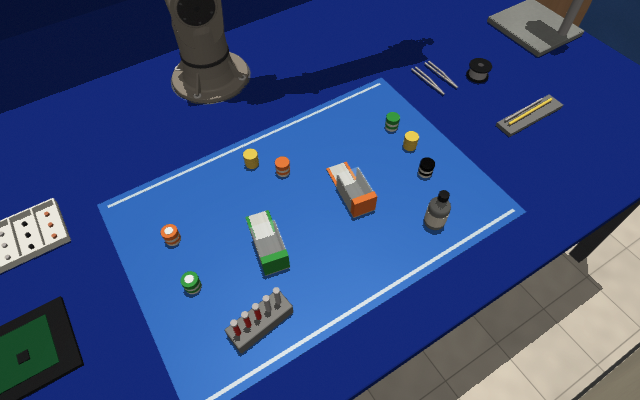

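Run:
```python
from h import *
F={n:grab(n) for n in('top','scene')}
print('tcp px',{n:proj(F[n],[0.166,0.628,0.247]) for n in F}, proj(F['scene'],[[0,0,0],[0.5,0,0]]))
for n,f in F.items():
    hsv=cv2.cvtColor(f['img'],cv2.COLOR_RGB2HSV)
    for c,(a,b) in dict(green=(50,80),orange=(5,17),yellow=(20,32)).items():
        m=cv2.inRange(hsv,(a,120,70),(b,255,255))
        k,_,st,ce=cv2.connectedComponentsWithStats(m)
        for i in range(1,k):
            if st[i,4]>12:
                cc,_=cv2.findContours((np.uint8(np.array(_==i)*255) if False else np.uint8(m)),0,1)
                x,y,w,h,ar=st[i]; p=(x+w/2-.5,y+h/2-.5)
                print(n,c,st[i],np.round(ce[i],1),np.round(onz(f,p,0.04),4))
b=F['top']['img'][130:290,150:500]; save(cv2.resize(b,None,fx=2.28,fy=2.28,interpolation=2),'topcrop')
b=F['scene']['img'][90:310,140:460]; save(cv2.resize(b,None,fx=2.5,fy=2.5,interpolation=2),'scenecrop')
```

```text
tcp px {'top': array([[-55.63538025, 426.52890884]]), 'scene': array([[428.08387429, -44.4958503 ]])} [[210.89325075  76.15094985]
 [297.59761616 191.77284817]]
top green [379 149  26  10 177] [391.6 153.8] [ 0.6534 -0.142   0.04  ]
top green [460 172  18  16 117] [468.  179.5] [ 0.5906 -0.3057  0.04  ]
top green [ 592  172   48   50 2097] [616.6 196.5] [ 0.5454 -0.6142  0.04  ]
top green [367 196   6  26  43] [369.6 208. ] [ 0.5324 -0.089   0.04  ]
top green [390 200   5  25  40] [391.8 211.5] [ 0.5236 -0.1371  0.04  ]
top green [174 244  16  15 191] [181.1 251.2] [0.4499 0.3187 0.04  ]
top orange [269 162  26  10 198] [281.5 166.6] [0.6307 0.101  0.04  ]
top orange [263 208   5  26  43] [264.9 220. ] [0.5117 0.1378 0.04  ]
top orange [284 211   5  26  51] [286.  223.6] [0.5041 0.0923 0.04  ]
top orange [461 231  18  16 148] [468.5 239.2] [ 0.4629 -0.2985  0.04  ]
top orange [321 251  16  16 191] [328.7 258.6] [0.4271 0.0022 0.04  ]
top yellow [  2 178  73   7 251] [ 38.1 181.1] [0.6125 0.646  0.04  ]
top yellow [176 208  18  15 224] [184.3 215.1] [0.528  0.3142 0.04  ]
top yellow [
[... 835 characters left out ...]
31.7 175.8] [0.5308 0.0767 0.04  ]
scene orange [351 191  26  26 461] [363.1 203.7] [0.6342 0.0953 0.04  ]
scene orange [ 45 212   4   4  14] [ 46.5 213.5] [ 0.274  -0.5181  0.04  ]
scene orange [ 48 223   5   4  14] [ 50.2 224.4] [ 0.308  -0.5186  0.04  ]
scene orange [161 224  18  17 168] [169.6 232.6] [ 0.4685 -0.3029  0.04  ]
scene orange [ 52 234   5   4  16] [ 53.9 235.3] [ 0.3416 -0.5181  0.04  ]
scene orange [166 234  14  11  38] [173.9 240.8] [ 0.4886 -0.304   0.04  ]
scene yellow [509  98  43  27 147] [530.  111.2] [0.6296 0.6318 0.04  ]
scene yellow [403 131  16  20 235] [410.4 140.5] [0.5421 0.3046 0.04  ]
scene yellow [243 149  16  20 236] [250.7 158.2] [ 0.3783 -0.0586  0.04  ]
```

View pics/topcrop.png

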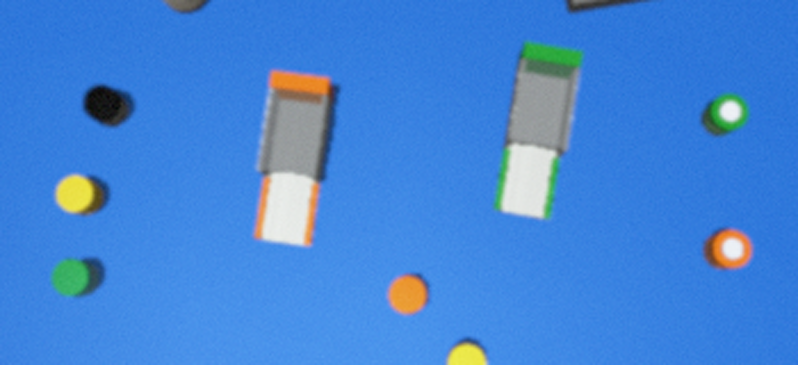

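View pics/scenecrop.png

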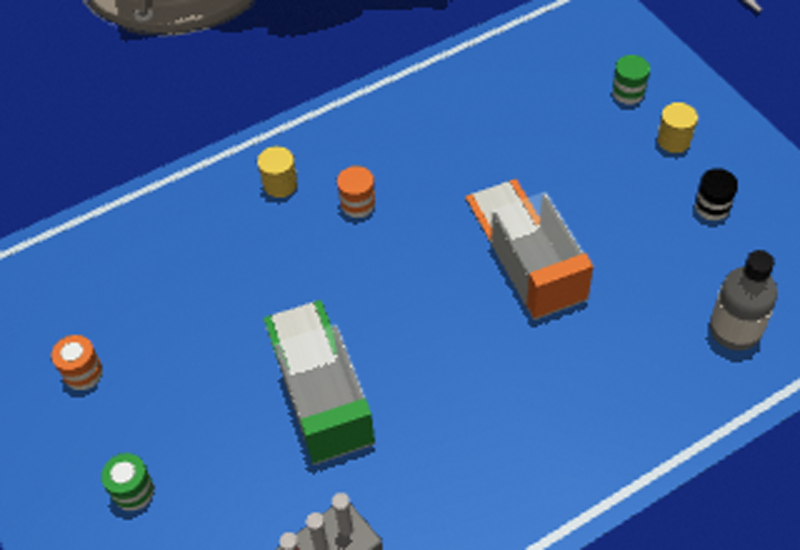

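Run:
```python
from h import *
from scipy.spatial.transform import Rotation as Ro
f=grab('top');g=grab('scene')
hsv=cv2.cvtColor(f['img'],cv2.COLOR_RGB2HSV)
hs=cv2.cvtColor(g['img'],cv2.COLOR_RGB2HSV)
# deck = white region (z .004) in each view; minAreaRect in world coords
for n,F,H,rois in(('top',f,hsv,{'o':(255,195,45,50),'g':(360,185,45,50)}),('scene',g,hs,{'o':(322,155,45,45),'g':(240,200,45,55)})):
    for c,(x,y,w,h) in rois.items():
        S=H[y:y+h,x:x+w]
        wh=cv2.inRange(S,(0,0,175),(179,60,255))
        ed=cv2.inRange(S,(50,120,70),(80,255,255)) if c=='g' else cv2.inRange(S,(5,120,70),(17,255,255))
        k,l,st,ce=cv2.connectedComponentsWithStats(wh); i=1+np.argmax(st[1:,4])
        yy,xx=np.where(l==i)
        P=np.array([onz(F,(a+x,b+y),.004)[:2] for a,b in zip(xx,yy)])
        r=cv2.minAreaRect((P*1000).astype(np.float32)); print(n,c,'white',st[i,4],r)
        yy,xx=np.where(ed>0)
        P=np.array([onz(F,(a+x,b+y),.004)[:2] for a,b in zip(xx,yy)])
        r=cv2.minAreaRect((P*1000).astype(np.float32)); print('   stripes',r, np.round(cv2.boxPoints(r)))
    for nm,roi in dict(go=(455,165,30,30),oo=(455,225,30,30)).items() if n=='top' else dict(go=(175,262,30,30),oo=(155,217,30,30)).items():
        x,y,w,h=roi
        wh=cv2.inRange(H[y:y+h,x:x+w],(0,0,180),(179,90,255)); k,l,st,ce=cv2.connectedComponentsWithStats(wh)
        i=1+np.argmax(st[1:,4]); print(n,nm,st[i,4],ce[i]+[x,y],np.round(onz(F,ce[i]+[x,y],.04),4))
o=env.get_obs();print(Ro.from_rotvec(o['eef_rot']).as_matrix().round(3))
```

```text
top o white 565 ((515.2603759765625, 116.77519989013672), (47.70119094848633, 70.40531921386719), 81.41249084472656)
   stripes ((512.0714721679688, 119.46829223632812), (52.55709457397461, 57.06399917602539), 80.59945678710938) [[480.  98.]
 [536.  89.]
 [545. 141.]
 [488. 150.]]
top g white 579 ((536.490234375, -117.74423217773438), (45.61465835571289, 68.79219055175781), 78.23075866699219)
   stripes ((532.6184692382812, -116.9143295288086), (53.40005874633789, 57.45195770263672), 78.47393798828125) [[ 499. -137.]
 [ 555. -149.]
 [ 566.  -96.]
 [ 510.  -85.]]
top go 79 [469.93670886 178.37974684] [ 0.593  -0.3089  0.04  ]
top oo 74 [470.82432432 238.77027027] [ 0.4622 -0.3012  0.04  ]
scene o white 296 ((515.1424560546875, 117.68277740478516), (40.63882827758789, 68.53153228759766), 84.20925903320312)
   stripes ((543.9312133789062, 112.53804016113281), (55.13546371459961, 123.7438735961914), 81.76541137695312) [[479.  94.]
 [601.  76.]
 [609. 131.]
 [487. 149.]]
scene g white 455 ((537.5431518554688, -119.22505950927734), (44.47542190551758, 67.99256134033203), 77.6513671875)
   stripes ((565.4257202148438, -124.83403778076172), (55.64440155029297, 124.14708709716797), 79.13058471679688) [[ 499. -140.]
 [ 621. -164.]
 [ 632. -109.]
 [ 510.  -86.]]
scene go 62 [188.40322581 278.35483871] [ 0.593  -0.3114  0.04  ]
scene oo 51 [168.25490196 230.07843137] [ 0.4624 -0.3034  0.04  ]
[[-0.967  0.255 -0.   ]
 [ 0.255  0.967 -0.001]
 [-0.    -0.001 -1.   ]]
```

```bash
cat >> h.py <<'E'
from scipy.spatial.transform import Rotation as Ro
TUBE={'o':(np.array([.5440,.1132]),-9.0),'g':(np.array([.5648,-.1241]),-11.3)}
def tub(c,x,y=0):
    p,a=TUBE[c]; a=np.radians(a); return p+x*np.array([np.cos(a),np.sin(a)])+y*np.array([-np.sin(a),np.cos(a)])
def go(xy,z,yaw):
    o=env.get_obs(); R=Ro.from_rotvec(o['eef_rot']).as_matrix()
    cur=np.degrees(np.arctan2(-R[1,0],-R[0,0])); dy=(yaw-cur+180)%360-180
    a=np.radians(yaw); c,s=np.cos(a),np.sin(a)
    d=np.array([xy[0],xy[1],z])-o['position']
    print('cur yaw %.2f tilt %.2f'%(cur,np.degrees(np.arccos(-R[2,2]))),'pos',np.round(o['position'],4),'F',np.round(o['contact_force'],1),'open %.4f'%o['opening'],'t',round(o['time_s'],1))
    print('twist %.4f'%(-dy/180),'xyz(after twist)',np.round(np.array([-(c*d[0]+s*d[1]),-s*d[0]+c*d[1],-d[2]])*10,3))
E
python3 - <<'E'
from h import *
go((.4505,.322),.15,-11.3)
E
```

```text
cur yaw -14.77 tilt 0.04 pos [0.1656 0.6284 0.248 ] F [ 0.7 -0.4 -0.1] open 0.0853 t 0.3
twist -0.0193 xyz(after twist) [-3.394 -2.446  0.98 ]
```

```bash
python3 -m pendant '[{"xyz":[0,0,0],"twist":-0.0193,"hand":0},{"xyz":[-0.34,-0.245,0],"twist":0,"hand":0},{"xyz":[-0.34,-0.245,0],"twist":0,"hand":0},{"xyz":[-0.34,-0.245,0],"twist":0,"hand":0},{"xyz":[-0.34,-0.245,0],"twist":0,"hand":0},{"xyz":[-0.34,-0.245,0],"twist":0,"hand":0},{"xyz":[-0.34,-0.245,0],"twist":0,"hand":0},{"xyz":[-0.34,-0.245,0],"twist":0,"hand":0}]' 40
python3 - <<'E'
from h import *
go((.4505,.322),.1,-11.3)
E
```

```text
time_s: 1.1
position: [0.3665, 0.4124, 0.2485]
eef_rot: [0.309, 3.126, 0.001]
contact_force: [0.8, -0.1, -0.7]
opening: 0.0849
cur yaw -11.29 tilt 0.03 pos [0.3665 0.4124 0.2485] F [ 0.8 -0.1 -0.7] open 0.0849 t 1.1
twist 0.0001 xyz(after twist) [-1.001 -0.722  1.485]
```

```bash
python3 -m pendant '[{"xyz":[-0.25,-0.18,0.2],"twist":0,"hand":0},{"xyz":[-0.25,-0.18,0.25],"twist":0,"hand":0},{"xyz":[-0.25,-0.18,0.25],"twist":0,"hand":0},{"xyz":[-0.25,-0.18,0.25],"twist":0,"hand":0},{"xyz":[0,0,0.25],"twist":0,"hand":0},{"xyz":[0,0,0.25],"twist":0,"hand":0},{"xyz":[0,0,0],"twist":0,"hand":0},{"xyz":[0,0,0],"twist":0,"hand":0}]'
python3 - <<'E'
from h import *
go((.4505,.322),.024,-11.3)
f=grab('top');g=grab('scene')
a=cv2.resize(f['img'][200:300,120:240],None,fx=3.3,fy=3.3);b=cv2.resize(g['img'][60:160,330:450],None,fx=3.3,fy=3.3)
save(np.hstack([a,b]),'gn1')
E
```

```text
time_s: 1.9
position: [0.4495, 0.3238, 0.1035]
eef_rot: [-0.309, -3.126, 0.0]
contact_force: [-0.2, 1.0, 1.0]
opening: 0.0854
cur yaw -11.28 tilt 0.01 pos [0.4495 0.3238 0.1035] F [-0.2  1.   1. ] open 0.0854 t 1.9
twist 0.0001 xyz(after twist) [-0.014 -0.015  0.795]
```

View pics/gn1.png

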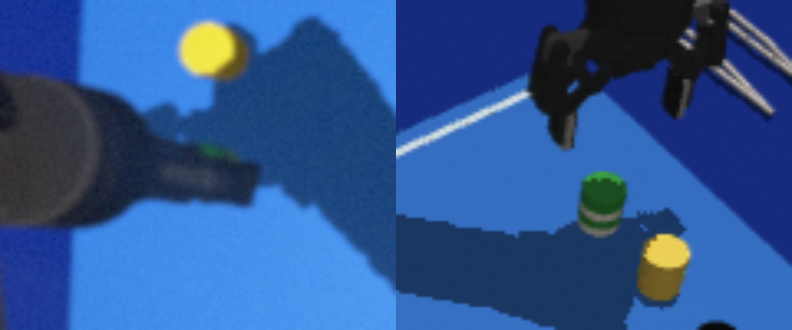

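The image shows the plain green lid (crop ~602,190; full image 392,117) between the open jaws. The yellow look-alike (665,265) is clear of the fingers.

```bash
python3 -m pendant '[{"xyz":[-0.014,-0.015,0.2],"twist":0,"hand":0},{"xyz":[0,0,0.2],"twist":0,"hand":0},{"xyz":[0,0,0.2],"twist":0,"hand":0},{"xyz":[0,0,0.19],"twist":0,"hand":0},{"xyz":[0,0,0],"twist":0,"hand":1},{"xyz":[0,0,0],"twist":0,"hand":1},{"xyz":[0,0,0],"twist":0,"hand":1},{"xyz":[0,0,0],"twist":0,"hand":1}]' 40
python3 -m pendant '[{"xyz":[0,0,0],"twist":0,"hand":1},{"xyz":[0,0,0],"twist":0,"hand":1},{"xyz":[0,0,0],"twist":0,"hand":1},{"xyz":[0,0,0],"twist":0,"hand":1},{"xyz":[0,0,-0.1],"twist":0,"hand":1},{"xyz":[0,0,-0.25],"twist":0,"hand":1},{"xyz":[0,0,-0.25],"twist":0,"hand":1},{"xyz":[0,0,-0.2],"twist":0,"hand":1}]'
python3 - <<'E'
from h import *
print(tub('g',-.018)); go(tub('g',-.018),.1,-11.3)
f=grab('top');g=grab('scene')
a=cv2.resize(f['img'][200:300,120:240],None,fx=3.3,fy=3.3);b=cv2.resize(g['img'][60:160,330:450],None,fx=3.3,fy=3.3)
save(np.hstack([a,b]),'gn2')
E
```

```text
time_s: 2.8
position: [0.4517, 0.3228, 0.0261]
eef_rot: [0.309, 3.124, 0.004]
contact_force: [0.2, -0.6, 2.7]
opening: 0.0345
time_s: 3.6
position: [0.4509, 0.322, 0.1064]
eef_rot: [0.309, 3.125, 0.002]
contact_force: [0.9, 0.9, -0.2]
opening: 0.035
[ 0.54714894 -0.12057297]
cur yaw -11.30 tilt 0.09 pos [0.4509 0.322  0.1064] F [ 0.9  0.9 -0.2] open 0.0350 t 3.6
twist -0.0000 xyz(after twist) [-1.811 -4.151  0.064]
```

View pics/gn2.png

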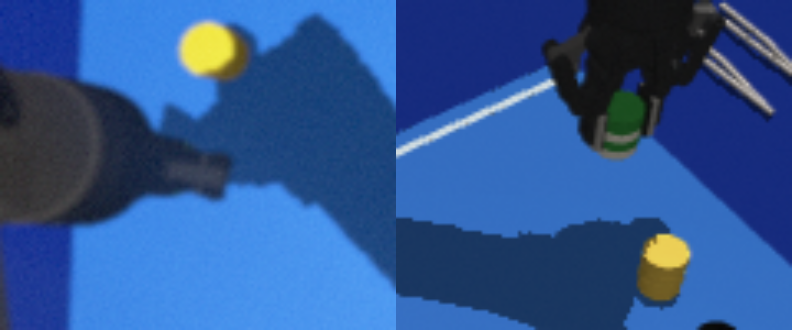

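The unopened green jar is held upright between the pads (crop 625,125) and the yellow one has not moved. Next I carry it to the green deck.

```bash
python3 -m pendant '[{"xyz":[-0.1,-0.2,-0.15],"twist":0,"hand":1},{"xyz":[-0.12,-0.3,0],"twist":0,"hand":1},{"xyz":[-0.12,-0.3,0],"twist":0,"hand":1},{"xyz":[-0.12,-0.3,0],"twist":0,"hand":1},{"xyz":[-0.12,-0.3,0],"twist":0,"hand":1},{"xyz":[-0.12,-0.3,0],"twist":0,"hand":1},{"xyz":[-0.12,-0.3,0],"twist":0,"hand":1},{"xyz":[-0.12,-0.3,0],"twist":0,"hand":1}]'
python3 -m pendant '[{"xyz":[-0.13,-0.3,0],"twist":0,"hand":1},{"xyz":[-0.13,-0.3,0],"twist":0,"hand":1},{"xyz":[-0.13,-0.3,0],"twist":0,"hand":1},{"xyz":[-0.13,-0.3,0],"twist":0,"hand":1},{"xyz":[-0.13,-0.3,0],"twist":0,"hand":1},{"xyz":[-0.1,-0.2,0],"twist":0,"hand":1},{"xyz":[0,-0.15,0.2],"twist":0,"hand":1},{"xyz":[0,0,0.2],"twist":0,"hand":1}]'
python3 - <<'E'
from h import *
go(tub('g',-.02),.032,-11.3)
f=grab('top');g=grab('scene')
a=cv2.resize(f['img'][140:260,330:450],None,fx=3.3,fy=3.3);b=cv2.resize(g['img'][160:280,200:320],None,fx=3.3,fy=3.3)
save(np.hstack([a,b]),'gn3')
E
```

```text
time_s: 4.5
position: [0.497, 0.0765, 0.1186]
eef_rot: [-0.309, -3.125, 0.0]
contact_force: [0.4, -0.8, -0.1]
opening: 0.0349
time_s: 5.3
position: [0.5344, -0.1216, 0.0787]
eef_rot: [0.316, 3.125, -0.003]
contact_force: [-0.2, 0.3, -0.7]
opening: 0.035
cur yaw -11.55 tilt 0.10 pos [ 0.5344 -0.1216  0.0787] F [-0.2  0.3 -0.7] open 0.0350 t 5.3
twist -0.0014 xyz(after twist) [-0.103  0.035  0.467]
```

View pics/gn3.png

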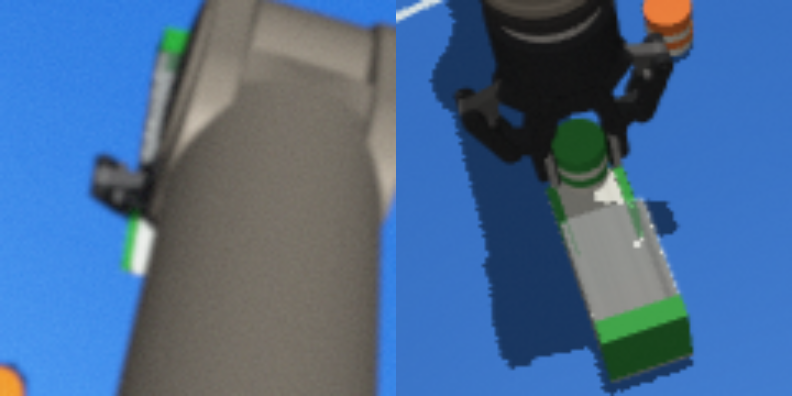

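The scene view shows the jar (crop 580,150) over the green deck, with the mouth at crop ~(615,205). Aligning, then lowering.

```bash
python3 -m pendant '[{"xyz":[-0.1,0.035,0],"twist":0,"hand":1},{"xyz":[0,0,0.1],"twist":0,"hand":1},{"xyz":[0,0,0.1],"twist":0,"hand":1},{"xyz":[0,0,0.1],"twist":0,"hand":1},{"xyz":[0,0,0.1],"twist":0,"hand":1},{"xyz":[0,0,0.06],"twist":0,"hand":1},{"xyz":[0,0,0],"twist":0,"hand":1},{"xyz":[0,0,0],"twist":0,"hand":1}]'
python3 - <<'E'
from h import *
go(tub('g',-.02),.030,-11.3)
g=grab('scene')
b=cv2.resize(g['img'][160:280,200:320],None,fx=4.5,fy=4.5)
save(b,'gn4')
E
```

```text
time_s: 6.2
position: [0.5456, -0.1169, 0.0332]
eef_rot: [0.309, 3.126, 0.0]
contact_force: [-0.7, 0.8, -1.0]
opening: 0.0353
cur yaw -11.30 tilt 0.00 pos [ 0.5456 -0.1169  0.0332] F [-0.7  0.8 -1. ] open 0.0353 t 6.2
twist -0.0000 xyz(after twist) [-0.003 -0.033  0.032]
```

View pics/gn4.png

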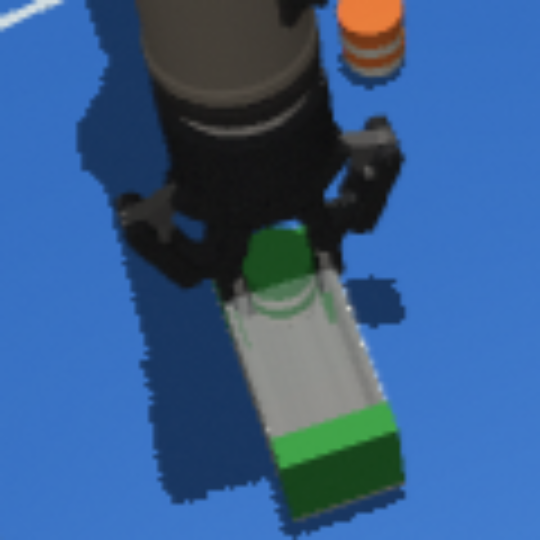

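```bash
python3 -m pendant '[{"xyz":[0,-0.033,0],"twist":0,"hand":1},{"xyz":[0,0,0.02],"twist":0,"hand":1},{"xyz":[0,0,0.015],"twist":0,"hand":1},{"xyz":[0,0,0],"twist":0,"hand":1},{"xyz":[0,0,0],"twist":0,"hand":0.5},{"xyz":[0,0,0],"twist":0,"hand":0},{"xyz":[0,0,0],"twist":0,"hand":0},{"xyz":[0,0,0],"twist":0,"hand":0}]'
python3 - <<'E'
from h import *
go(tub('g',-.055),.10,-11.3)
E
python3 -m pendant '[{"xyz":[0,0,0],"twist":0,"hand":0},{"xyz":[0,0,-0.1],"twist":0,"hand":0},{"xyz":[0,0,-0.3],"twist":0,"hand":0},{"xyz":[0,0,-0.3],"twist":0,"hand":0},{"xyz":[0.3,0,0],"twist":0,"hand":0.8},{"xyz":[0.3,0,0],"twist":0,"hand":0.88},{"xyz":[0,0,0],"twist":0,"hand":0.88},{"xyz":[0,0,0],"twist":0,"hand":0.88}]'
python3 - <<'E'
from h import *
go(tub('g',-.06),.026,-11.3)
g=grab('scene')
b=cv2.resize(g['img'][160:280,200:320],None,fx=4.5,fy=4.5)
save(b,'gn5')
E
```

```text
time_s: 7.05
position: [0.5448, -0.1198, 0.0297]
eef_rot: [-0.309, -3.126, -0.0]
contact_force: [-0.2, 0.7, 0.2]
opening: 0.0835
cur yaw -11.28 tilt 0.01 pos [ 0.5448 -0.1198  0.0297] F [-0.2  0.7  0.2] open 0.0835 t 7.0
twist 0.0001 xyz(after twist) [ 0.346 -0.003 -0.703]
time_s: 7.85
position: [0.4861, -0.1081, 0.1006]
eef_rot: [0.309, 3.125, 0.001]
contact_force: [0.6, 0.2, -0.0]
opening: 0.0279
cur yaw -11.30 tilt 0.09 pos [ 0.4861 -0.1081  0.1006] F [ 0.6  0.2 -0. ] open 0.0279 t 7.8
twist 0.0000 xyz(after twist) [-0.203 -0.002  0.746]
```

View pics/gn5.png

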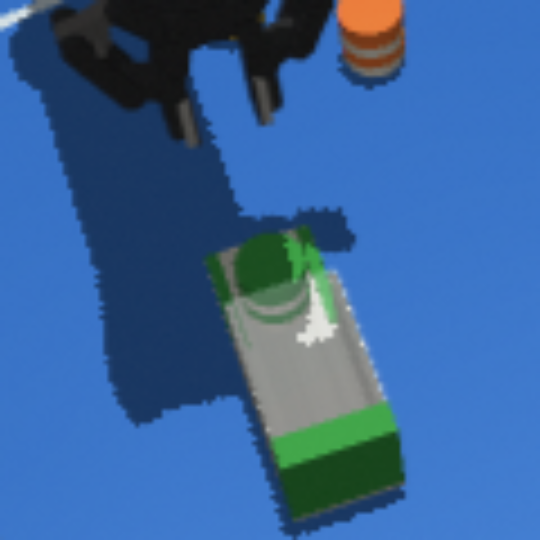

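The jar stands on the green deck (crop 270,265), a little left of centre, with its front just inside the mouth. Lowering the nearly shut fingers behind it, then pushing.

```bash
python3 -m pendant '[{"xyz":[0,0,0.25],"twist":0,"hand":0.88},{"xyz":[0,0,0.25],"twist":0,"hand":0.88},{"xyz":[0,0,0.24],"twist":0,"hand":0.88},{"xyz":[0,0,0],"twist":0,"hand":0.88},{"xyz":[-0.1,0,0],"twist":0,"hand":0.88},{"xyz":[-0.1,0,0],"twist":0,"hand":0.88},{"xyz":[-0.1,0,0],"twist":0,"hand":0.88},{"xyz":[0,0,0],"twist":0,"hand":0.88}]'
python3 - <<'E'
from h import *
go(tub('g',-.014),.026,-11.3)
g=grab('scene')
b=cv2.resize(g['img'][160:280,200:320],None,fx=4.5,fy=4.5)
save(b,'gn6')
E
```

```text
time_s: 8.7
position: [0.5187, -0.1146, 0.0271]
eef_rot: [0.308, 3.122, -0.0]
contact_force: [0.5, -0.2, 0.1]
opening: 0.0103
cur yaw -11.27 tilt 0.26 pos [ 0.5187 -0.1146  0.0271] F [ 0.5 -0.2  0.1] open 0.0103 t 8.7
twist 0.0002 xyz(after twist) [-0.331 -0.003  0.011]
```

View pics/gn6.png

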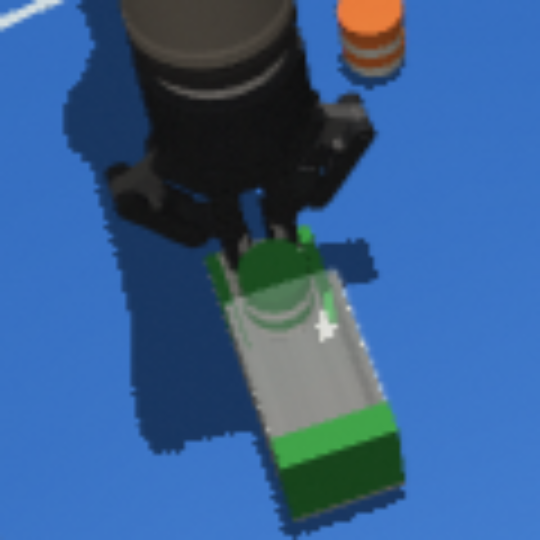

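```bash
python3 -m pendant '[{"xyz":[-0.06,0,0],"twist":0,"hand":0.88},{"xyz":[-0.06,0,0],"twist":0,"hand":0.88},{"xyz":[-0.06,0,0],"twist":0,"hand":0.88},{"xyz":[-0.06,0,0],"twist":0,"hand":0.88},{"xyz":[-0.05,0,0],"twist":0,"hand":0.88},{"xyz":[-0.04,0,0],"twist":0,"hand":0.88},{"xyz":[0,0,0],"twist":0,"hand":0.88},{"xyz":[0,0,0],"twist":0,"hand":0.88}]'
python3 - <<'E'
from h import *
go((.593,-.310),.10,-11.3)
print(np.linalg.inv(np.c_[tub('g',1)-tub('g',0),tub('g',0,1)-tub('g',0)])@(env.get_obs()['position'][:2]-tub('g',0)))
g=grab('scene')
b=cv2.resize(g['img'][160:280,200:320],None,fx=4.5,fy=4.5)
save(b,'gn7')
E
```

```text
time_s: 9.55
position: [0.5478, -0.1206, 0.0257]
eef_rot: [-0.309, -3.126, -0.0]
contact_force: [-0.7, 0.2, 0.1]
opening: 0.0102
cur yaw -11.29 tilt 0.00 pos [ 0.5478 -0.1206  0.0257] F [-0.7  0.2  0.1] open 0.0102 t 9.6
twist 0.0000 xyz(after twist) [-0.814 -1.769 -0.743]
[-0.01734338  0.00012759]
```

View pics/gn7.png

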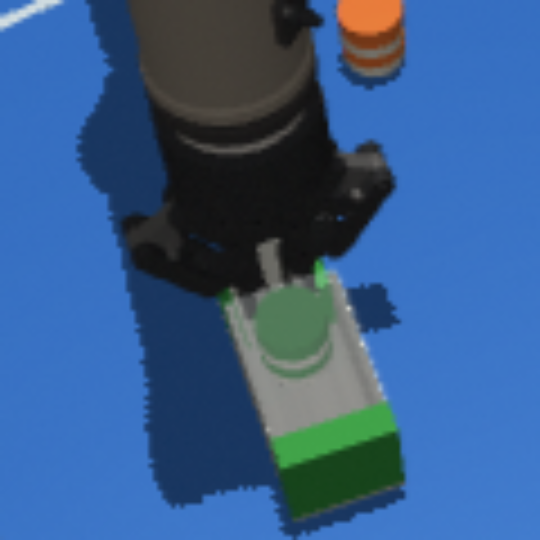

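```bash
python3 -m pendant '[{"xyz":[-0.03,0,0],"twist":0,"hand":0.88},{"xyz":[0,0,0],"twist":0,"hand":0.88},{"xyz":[0.1,0,0],"twist":0,"hand":0.88},{"xyz":[0.2,0,0],"twist":0,"hand":0.88},{"xyz":[0,0,-0.3],"twist":0,"hand":0.6},{"xyz":[0,0,-0.4],"twist":0,"hand":0},{"xyz":[0,-0.3,-0.3],"twist":0,"hand":0},{"xyz":[0,-0.3,0],"twist":0,"hand":0}]'
python3 -m pendant '[{"xyz":[-0.25,-0.3,0],"twist":0,"hand":0},{"xyz":[-0.25,-0.3,0],"twist":0,"hand":0},{"xyz":[-0.25,-0.3,0],"twist":0,"hand":0},{"xyz":[-0.25,-0.25,0],"twist":0,"hand":0},{"xyz":[-0.05,0,0],"twist":0,"hand":0},{"xyz":[0,0,0],"twist":0,"hand":0},{"xyz":[0,0,0],"twist":0,"hand":0},{"xyz":[0,0,0],"twist":0,"hand":0}]'
python3 - <<'E'
from h import *
go((.593,-.310),.024,-11.3)
g=grab('scene')
b=g['img'][160:320,130:330]
save(cv2.resize(b,None,fx=3.5,fy=3.5),'go1')
E
```

```text
time_s: 10.4
position: [0.5122, -0.1746, 0.1301]
eef_rot: [0.304, 3.118, 0.0]
contact_force: [0.6, 0.4, -0.2]
opening: 0.0677
time_s: 11.2
position: [0.5895, -0.3056, 0.1256]
eef_rot: [-0.307, -3.126, -0.002]
contact_force: [0.1, 0.5, 0.9]
opening: 0.0849
cur yaw -11.20 tilt 0.10 pos [ 0.5895 -0.3056  0.1256] F [0.1 0.5 0.9] open 0.0849 t 11.2
twist 0.0005 xyz(after twist) [-0.043 -0.036  1.016]
```

View pics/go1.png

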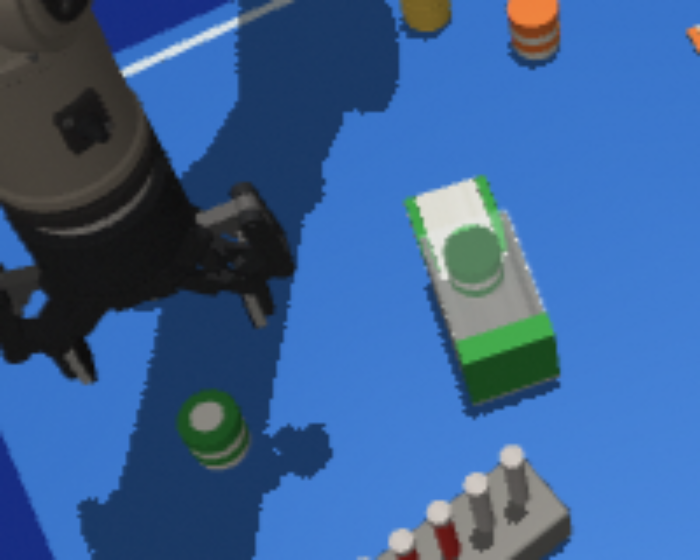

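The green jar with the white dot (crop 212,420) is below and between the fingers. The unopened green jar sits under the tube roof (472,253). The stand is clear of the descent.

```bash
python3 -m pendant '[{"xyz":[-0.043,-0.036,0],"twist":0,"hand":0},{"xyz":[0,0,0.25],"twist":0,"hand":0},{"xyz":[0,0,0.25],"twist":0,"hand":0},{"xyz":[0,0,0.25],"twist":0,"hand":0},{"xyz":[0,0,0.265],"twist":0,"hand":0},{"xyz":[0,0,0],"twist":0,"hand":0},{"xyz":[0,0,0],"twist":0,"hand":1},{"xyz":[0,0,0],"twist":0,"hand":1}]' 40
python3 -m pendant '[{"xyz":[0,0,0],"twist":0,"hand":1},{"xyz":[0,0,0],"twist":0,"hand":1},{"xyz":[0,0,0],"twist":0,"hand":1},{"xyz":[0,0,0],"twist":0,"hand":1},{"xyz":[0,0,0],"twist":0,"hand":1},{"xyz":[0,0,0],"twist":0,"hand":1},{"xyz":[0,0,0],"twist":0,"hand":1},{"xyz":[0,0,0],"twist":0,"hand":1}]'
python3 - <<'E'
from h import *
go(tub('g',-.028),.11,-11.3)
g=grab('scene')
p=onz(g,(264.9,232.3),.044)[:2]; print('new in tube',np.linalg.inv(np.c_[tub('g',1)-tub('g',0),tub('g',0,1)-tub('g',0)])@(p-tub('g',0)))
E
```

```text
time_s: 12.05
position: [0.5947, -0.3126, 0.0261]
eef_rot: [0.309, 3.123, -0.002]
contact_force: [0.3, -0.1, 0.5]
opening: 0.0586
time_s: 12.85
position: [0.5947, -0.3124, 0.0261]
eef_rot: [0.309, 3.123, -0.001]
contact_force: [-0.2, 0.1, 6.2]
opening: 0.0349
cur yaw -11.29 tilt 0.17 pos [ 0.5947 -0.3124  0.0261] F [-0.2  0.1  6.2] open 0.0349 t 12.8
twist 0.0001 xyz(after twist) [ 0.942  1.788 -0.839]
new in tube [ 0.01906504 -0.00136975]
```

```bash
python3 -m pendant '[{"xyz":[0,0,-0.1],"twist":0,"hand":1},{"xyz":[0,0,-0.25],"twist":0,"hand":1},{"xyz":[0.1,0,-0.25],"twist":0,"hand":1},{"xyz":[0.25,0.1,-0.24],"twist":0,"hand":1},{"xyz":[0.25,0.25,0],"twist":0,"hand":1},{"xyz":[0.25,0.3,0],"twist":0,"hand":1},{"xyz":[0.092,0.3,0],"twist":0,"hand":1},{"xyz":[0,0.3,0],"twist":0,"hand":1}]'
python3 -m pendant '[{"xyz":[0,0.25,0],"twist":0,"hand":1},{"xyz":[0,0.2,0],"twist":0,"hand":1},{"xyz":[0,0.088,0],"twist":0,"hand":1},{"xyz":[0,0,0.15],"twist":0,"hand":1},{"xyz":[0,0,0.15],"twist":0,"hand":1},{"xyz":[0,0,0],"twist":0,"hand":1},{"xyz":[0,0,0],"twist":0,"hand":1},{"xyz":[0,0,0],"twist":0,"hand":1}]'
python3 - <<'E'
from h import *
go(tub('g',-.028),.031,-11.3)
g=grab('scene')
b=cv2.resize(g['img'][160:280,200:320],None,fx=4.5,fy=4.5)
save(b,'go2')
E
```

```text
time_s: 13.7
position: [0.5235, -0.1697, 0.1086]
eef_rot: [-0.311, -3.125, -0.001]
contact_force: [0.7, 0.1, -0.7]
opening: 0.0347
time_s: 14.5
position: [0.5367, -0.1188, 0.0791]
eef_rot: [0.31, 3.125, -0.0]
contact_force: [-0.1, -0.6, -0.4]
opening: 0.0351
cur yaw -11.34 tilt 0.08 pos [ 0.5367 -0.1188  0.0791] F [-0.1 -0.6 -0.4] open 0.0351 t 14.5
twist -0.0002 xyz(after twist) [-0.006  0.003  0.481]
```

View pics/go2.png

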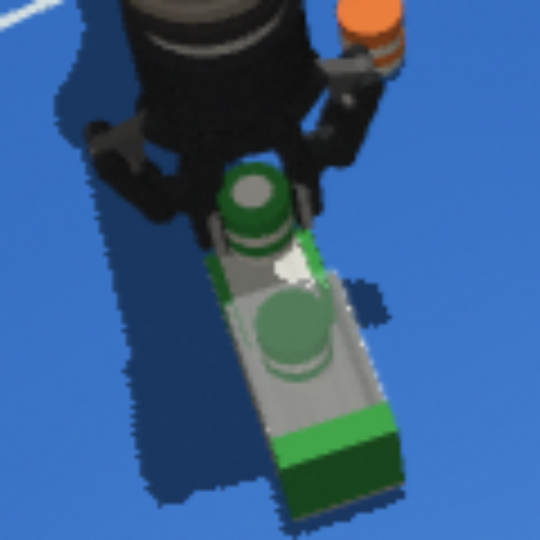

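The dotted jar (crop 255,195) is above the deck, behind the unopened one (293,325). Lowering, releasing, and backing off.

```bash
python3 -m pendant '[{"xyz":[0,0,0.12],"twist":0,"hand":1},{"xyz":[0,0,0.12],"twist":0,"hand":1},{"xyz":[0,0,0.12],"twist":0,"hand":1},{"xyz":[0,0,0.08],"twist":0,"hand":1},{"xyz":[0,0,0.05],"twist":0,"hand":1},{"xyz":[0,0,0],"twist":0,"hand":1},{"xyz":[0,0,0],"twist":0,"hand":0.5},{"xyz":[0,0,0],"twist":0,"hand":0}]'
python3 -m pendant '[{"xyz":[0,0,0],"twist":0,"hand":0},{"xyz":[0,0,0],"twist":0,"hand":0},{"xyz":[0,0,-0.1],"twist":0,"hand":0},{"xyz":[0,0,-0.3],"twist":0,"hand":0},{"xyz":[0,0,-0.3],"twist":0,"hand":0},{"xyz":[0.3,0,0],"twist":0,"hand":0.8},{"xyz":[0.3,0,0],"twist":0,"hand":0.88},{"xyz":[0,0,0],"twist":0,"hand":0.88}]'
python3 - <<'E'
from h import *
go(tub('g',-.07),.026,-11.3)
g=grab('scene')
b=cv2.resize(g['img'][160:280,200:320],None,fx=4.5,fy=4.5)
save(b,'go3')
E
```

```text
time_s: 15.35
position: [0.5364, -0.1181, 0.0291]
eef_rot: [0.309, 3.126, -0.0]
contact_force: [0.2, 0.6, -0.2]
opening: 0.0561
time_s: 16.15
position: [0.473, -0.1057, 0.0993]
eef_rot: [-0.31, -3.122, -0.003]
contact_force: [-1.9, 0.7, 0.4]
opening: 0.0437
cur yaw -11.33 tilt 0.26 pos [ 0.473  -0.1057  0.0993] F [-1.9  0.7  0.4] open 0.0437 t 16.1
twist -0.0002 xyz(after twist) [-0.236 -0.001  0.733]
```

View pics/go3.png

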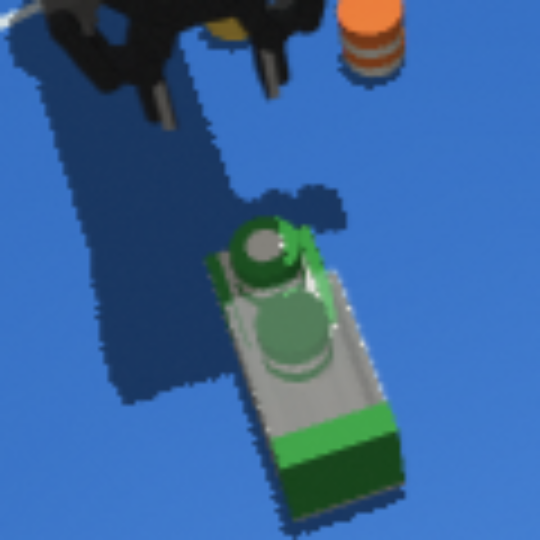

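Both green jars are upright and in line (crop 263,250 and 293,325). Now pushing the pair.

```bash
python3 -m pendant '[{"xyz":[0,0,0.25],"twist":0,"hand":0.88},{"xyz":[0,0,0.25],"twist":0,"hand":0.88},{"xyz":[0,0,0.23],"twist":0,"hand":0.88},{"xyz":[0,0,0],"twist":0,"hand":0.88},{"xyz":[-0.15,0,0],"twist":0,"hand":0.88},{"xyz":[-0.1,0,0],"twist":0,"hand":0.88},{"xyz":[-0.07,0,0],"twist":0,"hand":0.88},{"xyz":[-0.06,0,0],"twist":0,"hand":0.88}]'
python3 - <<'E'
from h import *
go(tub('g',-.014),.026,-11.3)
E
python3 -m pendant '[{"xyz":[-0.06,0,0],"twist":0,"hand":0.88},{"xyz":[-0.06,0,0],"twist":0,"hand":0.88},{"xyz":[-0.06,0,0],"twist":0,"hand":0.88},{"xyz":[-0.06,0,0],"twist":0,"hand":0.88},{"xyz":[-0.04,0,0],"twist":0,"hand":0.88},{"xyz":[0,0,0],"twist":0,"hand":0.88},{"xyz":[0,0,0],"twist":0,"hand":0.88},{"xyz":[0,0,0],"twist":0,"hand":0.88}]'
python3 - <<'E'
from h import *
go(tub('g',-.012),.026,-11.3)
g=grab('scene')
b=cv2.resize(g['img'][160:280,200:320],None,fx=4.5,fy=4.5)
save(b,'go4')
E
```

```text
time_s: 17.0
position: [0.5156, -0.1139, 0.027]
eef_rot: [0.309, 3.125, 0.0]
contact_force: [-0.9, -0.2, 0.3]
opening: 0.0104
cur yaw -11.29 tilt 0.05 pos [ 0.5156 -0.1139  0.027 ] F [-0.9 -0.2  0.3] open 0.0104 t 17.0
twist 0.0001 xyz(after twist) [-0.362 -0.004  0.01 ]
time_s: 17.8
position: [0.542, -0.1192, 0.0263]
eef_rot: [0.309, 3.126, 0.0]
contact_force: [0.2, 0.6, -0.6]
opening: 0.0102
cur yaw -11.29 tilt 0.01 pos [ 0.542  -0.1192  0.0263] F [ 0.2  0.6 -0.6] open 0.0102 t 17.8
twist 0.0000 xyz(after twist) [-0.113 -0.004  0.003]
```

View pics/go4.png

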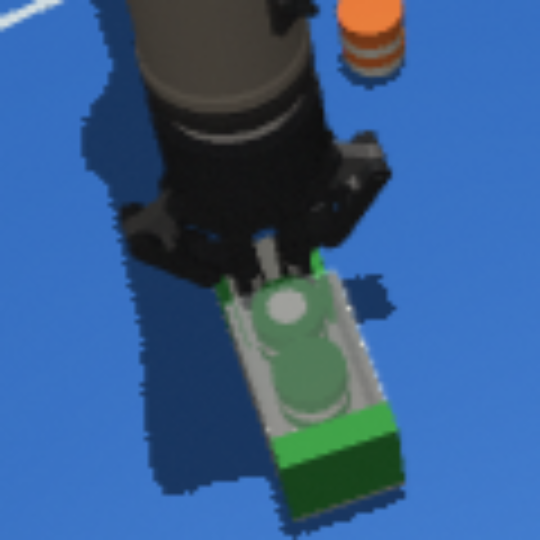

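```bash
python3 -m pendant '[{"xyz":[-0.04,0,0],"twist":0,"hand":0.88},{"xyz":[-0.03,0,0],"twist":0,"hand":0.88},{"xyz":[-0.02,0,0],"twist":0,"hand":0.88},{"xyz":[-0.02,0,0],"twist":0,"hand":0.88},{"xyz":[0,0,0],"twist":0,"hand":0.88},{"xyz":[0,0,0],"twist":0,"hand":0.88},{"xyz":[0,0,0],"twist":0,"hand":0.88},{"xyz":[0,0,0],"twist":0,"hand":0.88}]'
cat >> h.py <<'E'
def intube(c,p): return np.linalg.inv(np.c_[tub(c,1)-tub(c,0),tub(c,0,1)-tub(c,0)])@(np.array(p)[:2]-tub(c,0))
E
python3 - <<'E'
from h import *
go(tub('g',-.012),.026,-11.3)
g=grab('scene')
b=cv2.resize(g['img'][200:290,220:310],None,fx=6,fy=6)
save(b,'go5')
H=cv2.cvtColor(g['img'],cv2.COLOR_RGB2HSV)[200:290,220:310]
wh=cv2.inRange(H,(0,0,140),(179,60,255))
k,l,st,ce=cv2.connectedComponentsWithStats(wh)
for i in range(1,k):
    if 15<st[i,4]<150: 
        p=ce[i]+[220,200]; print(st[i,4],p,intube('g',onz(g,p,.044)))
E
```

```text
time_s: 18.65
position: [0.5509, -0.121, 0.0256]
eef_rot: [-0.309, -3.122, -0.001]
contact_force: [-4.8, 1.1, 1.2]
opening: 0.01
cur yaw -11.31 tilt 0.23 pos [ 0.5509 -0.121   0.0256] F [-4.8  1.1  1.2] open 0.0100 t 18.6
twist -0.0000 xyz(after twist) [-0.022 -0.003 -0.004]
44 [278.72727273 234.15909091] [0.0343034  0.02499301]
54 [264.44444444 230.5       ] [ 0.01437739 -0.00095708]
76 [258.14473684 244.61842105] [ 0.04290339 -0.02364825]
```

View pics/go5.png

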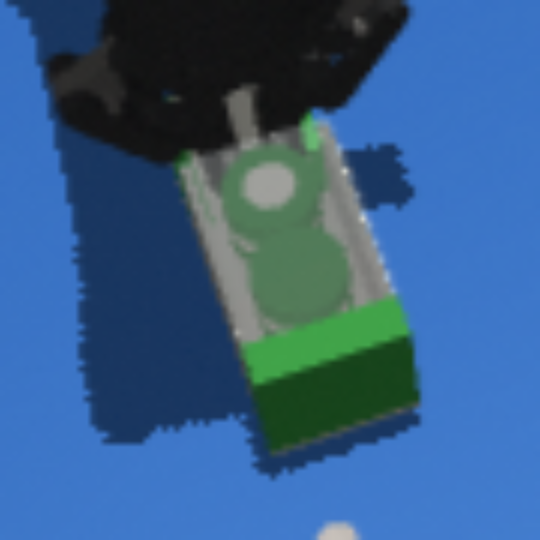

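Dot reads x≈14 mm in the tube, but the measured force (4.8 N) suggests the wider finger parts met the roof edge. I'll back off, raise so the narrower pads are at roof height, and push a few mm more.

```bash
python3 -m pendant '[{"xyz":[0.1,0,0],"twist":0,"hand":0.88},{"xyz":[0,0,-0.15],"twist":0,"hand":0.88},{"xyz":[0,0,0],"twist":0,"hand":0.88},{"xyz":[-0.05,0,0],"twist":0,"hand":0.88},{"xyz":[-0.03,0,0],"twist":0,"hand":0.88},{"xyz":[-0.02,0,0],"twist":0,"hand":0.88},{"xyz":[0,0,0],"twist":0,"hand":0.88},{"xyz":[0,0,0],"twist":0,"hand":0.88}]'
python3 - <<'E'
from h import *
print(intube('g',env.get_obs()['position']))
E
python3 -m pendant '[{"xyz":[-0.02,0,0],"twist":0,"hand":0.88},{"xyz":[0,0,0],"twist":0,"hand":0.88},{"xyz":[0,0,0],"twist":0,"hand":0.88},{"xyz":[0,0,0],"twist":0,"hand":0.88},{"xyz":[0,0,0],"twist":0,"hand":0.88},{"xyz":[0,0,0],"twist":0,"hand":0.88},{"xyz":[0,0,0],"twist":0,"hand":0.88},{"xyz":[0,0,0],"twist":0,"hand":0.88}]'
cat > dot.py <<'E'
from h import *
def dot(c,nm):
    g=grab('scene'); u,v=(220,200) if c=='g' else (305,140)
    H=cv2.cvtColor(g['img'],cv2.COLOR_RGB2HSV)[v:v+90,u:u+90]
    wh=cv2.inRange(H,(0,0,140),(179,60,255))
    k,l,st,ce=cv2.connectedComponentsWithStats(wh)
    for i in range(1,k):
        if 15<st[i,4]<150:
            p=ce[i]+[u,v]; print(st[i,4],p,np.round(intube(c,onz(g,p,.044)),4))
    save(cv2.resize(g['img'][v:v+90,u:u+90],None,fx=6,fy=6),nm)
E
python3 - <<'E'
from dot import *
o=env.get_obs();print(intube('g',o['position']),o['position'],o['contact_force'].round(1))
dot('g','go6')
E
```

```text
time_s: 19.5
position: [0.553, -0.1214, 0.0411]
eef_rot: [0.309, 3.126, -0.0]
contact_force: [1.0, 0.9, -0.5]
opening: 0.0103
[-0.01208581  0.00030421]
time_s: 20.3
position: [0.5535, -0.1215, 0.0408]
eef_rot: [-0.309, -3.124, -0.001]
contact_force: [-5.2, 1.2, 1.7]
opening: 0.0105
[-0.01160337  0.00032421] [ 0.55348509 -0.12150844  0.04084751] [-5.2  1.2  1.7]
45 [278.75555556 234.17777778] [0.0344 0.025 ]
88 [257.61363636 242.54545455] [ 0.0377 -0.0233]
56 [264.76785714 231.35714286] [ 0.0167 -0.0009]
```

View pics/go6.png

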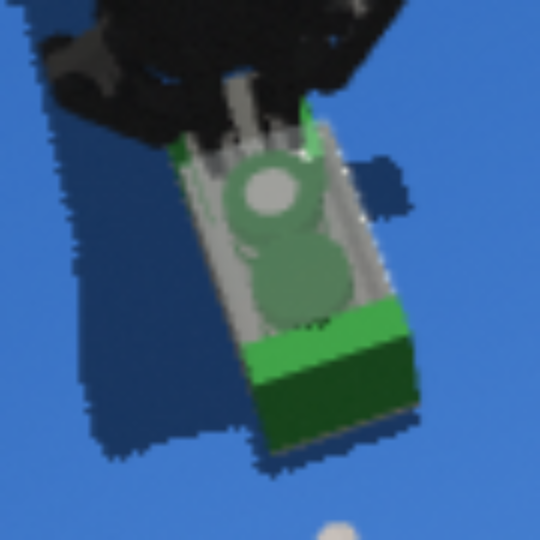

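Green pair done: opened jar at x≈16.7 mm, both upright and touching each other (dot at crop 270,190; plain lid at 302,275). Now backing off to fetch orange_new.

```bash
python3 -m pendant '[{"xyz":[0.1,0,0],"twist":0,"hand":0.88},{"xyz":[0.25,0,0],"twist":0,"hand":0.88},{"xyz":[0.2,0,-0.2],"twist":0,"hand":0.8},{"xyz":[0.2,0.1,-0.4],"twist":0,"hand":0.4},{"xyz":[0.2,0.2,-0.3],"twist":-0.0128,"hand":0},{"xyz":[0.1,0.25,0],"twist":0,"hand":0},{"xyz":[0.1,0.25,0],"twist":0,"hand":0},{"xyz":[0,0,0],"twist":0,"hand":0}]'
python3 - <<'E'
from h import *
go((.4275,.002),.09,-9.0)
dummy=0
import dot
dot.dot('g','go7')
g=grab('scene');save(cv2.resize(g['img'][100:260,220:380],None,fx=3.5,fy=3.5),'on0')
E
```

```text
time_s: 21.15
position: [0.4561, -0.0174, 0.132]
eef_rot: [0.237, 3.129, 0.005]
contact_force: [-0.4, 0.0, -0.0]
opening: 0.0851
cur yaw -8.65 tilt 0.26 pos [ 0.4561 -0.0174  0.132 ] F [-0.4  0.  -0. ] open 0.0851 t 21.1
twist 0.0020 xyz(after twist) [0.313 0.146 0.42 ]
43 [278.79069767 234.30232558] [0.0347 0.025 ]
56 [264.76785714 231.35714286] [ 0.0167 -0.0009]
```

View pics/on0.png

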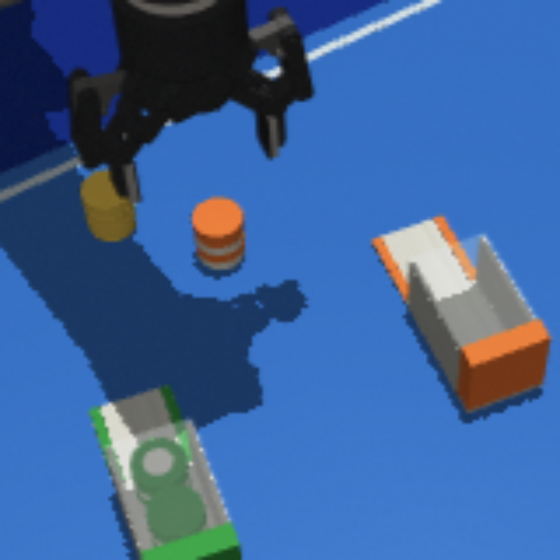

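```bash
python3 -m pendant '[{"xyz":[0.16,0.08,0],"twist":0.001,"hand":0},{"xyz":[0.15,0.066,0.1],"twist":0,"hand":0},{"xyz":[0,0,0.1],"twist":0,"hand":0},{"xyz":[0,0,0.1],"twist":0,"hand":0},{"xyz":[0,0,0],"twist":0,"hand":0},{"xyz":[0,0,0],"twist":0,"hand":0},{"xyz":[0,0,0],"twist":0,"hand":0},{"xyz":[0,0,0],"twist":0,"hand":0}]'
python3 - <<'E'
from h import *
go((.4275,.002),.025,-9.0)
g=grab('scene');print(onz(g,(282.3,162),.04));save(cv2.resize(g['img'][100:220,220:340],None,fx=4.5,fy=4.5),'on1')
E
```

```text
time_s: 22.05
position: [0.4279, -0.0021, 0.1016]
eef_rot: [0.252, 3.131, 0.0]
contact_force: [0.1, 0.6, 0.1]
opening: 0.0852
cur yaw -9.19 tilt 0.06 pos [ 0.4279 -0.0021  0.1016] F [0.1 0.6 0.1] open 0.0852 t 22.1
twist -0.0010 xyz(after twist) [0.01  0.04  0.766]
[0.42968879 0.00102869 0.04      ]
```

View pics/on1.png

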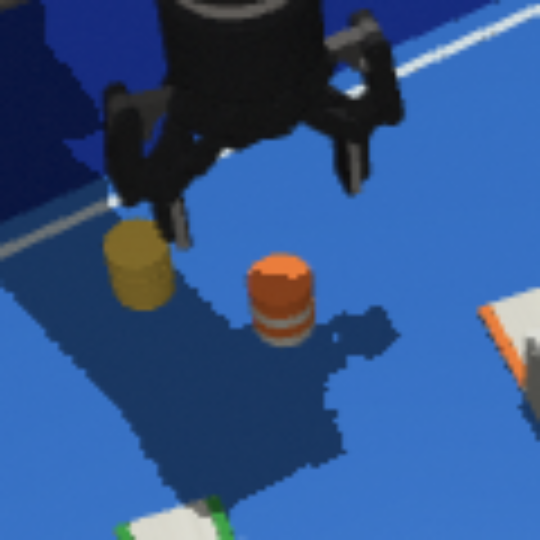

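The lid at crop (280,270) is plain orange with no dot, so it is orange_new. The yellow look-alike (138,265) stays about 28 mm outside the finger. Descending.

```bash
python3 -m pendant '[{"xyz":[0,0.036,0],"twist":-0.001,"hand":0},{"xyz":[0,0,0.2],"twist":0,"hand":0},{"xyz":[0,0,0.2],"twist":0,"hand":0},{"xyz":[0,0,0.2],"twist":0,"hand":0},{"xyz":[0,0,0.16],"twist":0,"hand":0},{"xyz":[0,0,0],"twist":0,"hand":0},{"xyz":[0,0,0],"twist":0,"hand":1},{"xyz":[0,0,0],"twist":0,"hand":1}]' 40
python3 -m pendant '[{"xyz":[0,0,0],"twist":0,"hand":1},{"xyz":[0,0,0],"twist":0,"hand":1},{"xyz":[0,0,0],"twist":0,"hand":1},{"xyz":[0,0,0],"twist":0,"hand":1},{"xyz":[0,0,0],"twist":0,"hand":1},{"xyz":[0,0,-0.1],"twist":0,"hand":1},{"xyz":[0,0,-0.25],"twist":0,"hand":1},{"xyz":[0,0,-0.25],"twist":0,"hand":1}]'
python3 - <<'E'
from h import *
go(tub('o',-.02),.11,-9.0)
E
```

```text
time_s: 22.9
position: [0.4287, 0.0018, 0.0261]
eef_rot: [0.246, 3.13, 0.001]
contact_force: [0.2, -0.2, 0.3]
opening: 0.0589
time_s: 23.7
position: [0.4274, 0.0014, 0.0863]
eef_rot: [-0.247, -3.131, 0.001]
contact_force: [0.3, -0.2, -0.7]
opening: 0.0353
cur yaw -9.01 tilt 0.05 pos [0.4274 0.0014 0.0863] F [ 0.3 -0.2 -0.7] open 0.0353 t 23.7
twist -0.0000 xyz(after twist) [-0.777  1.286 -0.237]
```

```bash
python3 -m pendant '[{"xyz":[0,0.186,-0.18],"twist":0,"hand":1},{"xyz":[0,0.3,0],"twist":0,"hand":1},{"xyz":[-0.1,0.3,0],"twist":0,"hand":1},{"xyz":[-0.2,0.3,0],"twist":0,"hand":1},{"xyz":[-0.25,0.2,0],"twist":0,"hand":1},{"xyz":[-0.227,0,0],"twist":0,"hand":1},{"xyz":[0,0,0.1],"twist":0,"hand":1},{"xyz":[0,0,0.15],"twist":0,"hand":1}]'
python3 -m pendant '[{"xyz":[0,0,0],"twist":0,"hand":1},{"xyz":[0,0,0],"twist":0,"hand":1},{"xyz":[0,0,0],"twist":0,"hand":1},{"xyz":[0,0,0],"twist":0,"hand":1},{"xyz":[0,0,0],"twist":0,"hand":1},{"xyz":[0,0,0],"twist":0,"hand":1},{"xyz":[0,0,0],"twist":0,"hand":1},{"xyz":[0,0,0],"twist":0,"hand":1}]'
python3 - <<'E'
from h import *
go(tub('o',-.02),.03,-9.0)
g=grab('scene');save(cv2.resize(g['img'][120:240,290:410],None,fx=4.5,fy=4.5),'on2')
E
```

```text
time_s: 24.5
position: [0.5254, 0.1163, 0.0789]
eef_rot: [0.247, 3.13, 0.001]
contact_force: [-0.7, -0.3, -0.2]
opening: 0.0354
time_s: 25.3
position: [0.5247, 0.1165, 0.0784]
eef_rot: [0.246, 3.132, 0.0]
contact_force: [-0.2, -0.5, -0.2]
opening: 0.0348
cur yaw -8.99 tilt 0.01 pos [0.5247 0.1165 0.0784] F [-0.2 -0.5 -0.2] open 0.0348 t 25.3
twist 0.0001 xyz(after twist) [ 0.004 -0.003  0.484]
```

View pics/on2.png

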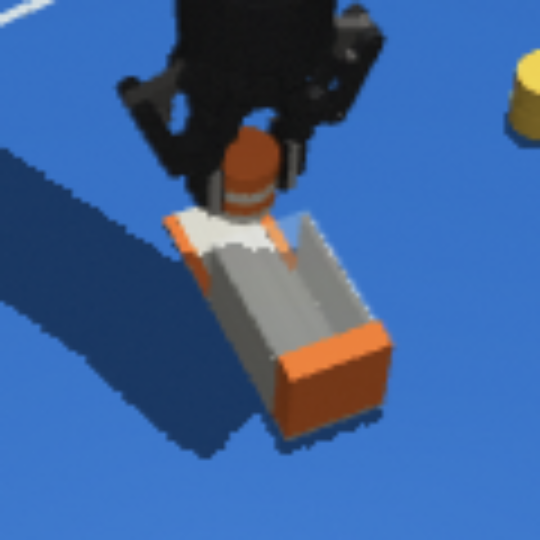

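The jar (crop 250,175) is above the orange deck, in line with it. Lowering.

```bash
python3 -m pendant '[{"xyz":[0,0,0.12],"twist":0,"hand":1},{"xyz":[0,0,0.12],"twist":0,"hand":1},{"xyz":[0,0,0.12],"twist":0,"hand":1},{"xyz":[0,0,0.08],"twist":0,"hand":1},{"xyz":[0,0,0.04],"twist":0,"hand":1},{"xyz":[0,0,0],"twist":0,"hand":1},{"xyz":[0,0,0],"twist":0,"hand":1},{"xyz":[0,0,0],"twist":0,"hand":1}]'
python3 - <<'E'
from h import *
go(tub('o',-.02),.03,-9.0)
g=grab('scene');save(cv2.resize(g['img'][120:240,290:410],None,fx=4.5,fy=4.5),'on3')
E
```

```text
time_s: 26.15
position: [0.5244, 0.1164, 0.0303]
eef_rot: [-0.246, -3.131, 0.0]
contact_force: [-2.4, -0.9, 4.2]
opening: 0.035
cur yaw -9.00 tilt 0.04 pos [0.5244 0.1164 0.0303] F [-2.4 -0.9  4.2] open 0.0350 t 26.1
twist 0.0000 xyz(after twist) [ 0.002 -0.001  0.003]
```

View pics/on3.png

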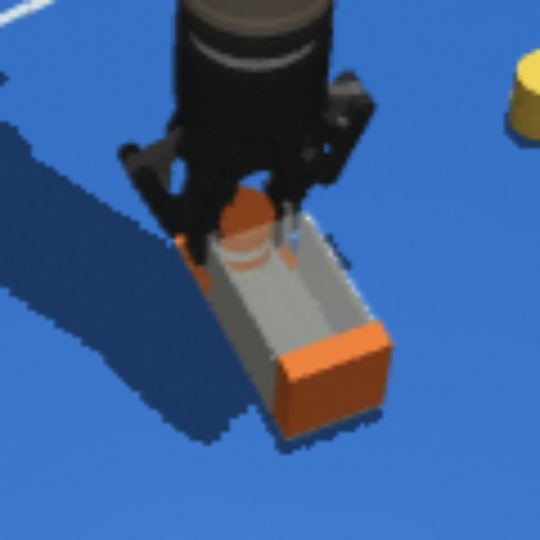

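```bash
python3 -m pendant '[{"xyz":[0,0,0],"twist":0,"hand":0.6},{"xyz":[0,0,0],"twist":0,"hand":0.2},{"xyz":[0,0,0],"twist":0,"hand":0},{"xyz":[0,0,0],"twist":0,"hand":0},{"xyz":[0,0,-0.1],"twist":0,"hand":0},{"xyz":[0,0,-0.3],"twist":0,"hand":0},{"xyz":[0,0,-0.3],"twist":0,"hand":0},{"xyz":[0.3,0,0],"twist":0,"hand":0.8}]'
python3 -m pendant '[{"xyz":[0.3,0,0],"twist":0,"hand":0.88},{"xyz":[0,0,0],"twist":0,"hand":0.88},{"xyz":[0,0,0],"twist":0,"hand":0.88},{"xyz":[0,0,0],"twist":0,"hand":0.88},{"xyz":[0,0,0.1],"twist":0,"hand":0.88},{"xyz":[0,0,0.25],"twist":0,"hand":0.88},{"xyz":[0,0,0.25],"twist":0,"hand":0.88},{"xyz":[0,0,0],"twist":0,"hand":0.88}]'
python3 - <<'E'
from h import *
go(tub('o',-.014),.026,-9.0); print(intube('o',env.get_obs()['position']))
g=grab('scene');save(cv2.resize(g['img'][120:240,290:410],None,fx=4.5,fy=4.5),'on4')
E
```

```text
time_s: 27.0
position: [0.5019, 0.1215, 0.1054]
eef_rot: [0.249, 3.118, 0.007]
contact_force: [1.0, 1.0, -0.8]
opening: 0.0732
time_s: 27.8
position: [0.4632, 0.1247, 0.0371]
eef_rot: [-0.247, -3.126, 0.005]
contact_force: [-0.7, 0.5, -0.3]
opening: 0.01
cur yaw -9.02 tilt 0.40 pos [0.4632 0.1247 0.0371] F [-0.7  0.5 -0.3] open 0.0100 t 27.8
twist -0.0001 xyz(after twist) [-0.676  0.012  0.111]
[-0.08159965 -0.00124409]
```

View pics/on4.png

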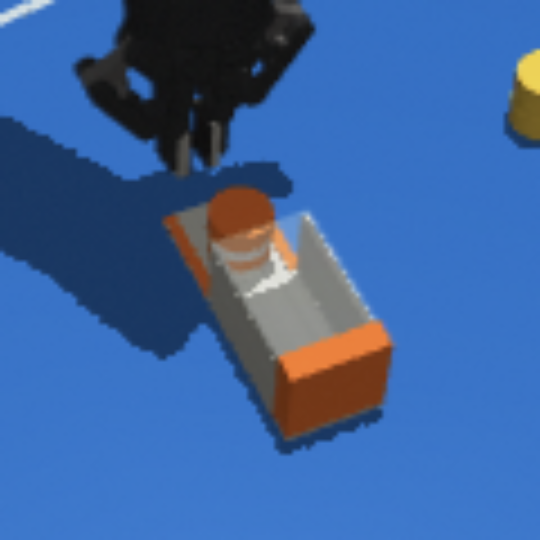

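Jar stands on the orange deck with its front inside the mouth (crop 242,225). Lowering the fingers and pushing.

```bash
python3 -m pendant '[{"xyz":[0,0,0.12],"twist":0,"hand":0.88},{"xyz":[0,0,0],"twist":0,"hand":0.88},{"xyz":[-0.15,0,0],"twist":0,"hand":0.88},{"xyz":[-0.12,0,0],"twist":0,"hand":0.88},{"xyz":[-0.07,0,0],"twist":0,"hand":0.88},{"xyz":[-0.07,0,0],"twist":0,"hand":0.88},{"xyz":[-0.06,0,0],"twist":0,"hand":0.88},{"xyz":[0,0,0],"twist":0,"hand":0.88}]'
python3 - <<'E'
from h import *
go(tub('o',-.014),.026,-9.0); print(intube('o',env.get_obs()['position']))
E
python3 -m pendant '[{"xyz":[-0.06,0,0],"twist":0,"hand":0.88},{"xyz":[-0.05,0,0],"twist":0,"hand":0.88},{"xyz":[-0.04,0,0],"twist":0,"hand":0.88},{"xyz":[-0.02,0,0],"twist":0,"hand":0.88},{"xyz":[0,0,0],"twist":0,"hand":0.88},{"xyz":[0,0,0],"twist":0,"hand":0.88},{"xyz":[0,0,0],"twist":0,"hand":0.88},{"xyz":[0,0,0],"twist":0,"hand":0.88}]'
python3 - <<'E'
from h import *
go(tub('o',-.014),.026,-9.0); print(intube('o',env.get_obs()['position']))
g=grab('scene');save(cv2.resize(g['img'][120:240,290:410],None,fx=4.5,fy=4.5),'on5')
E
```

```text
time_s: 28.65
position: [0.5128, 0.1184, 0.0285]
eef_rot: [0.247, 3.131, 0.0]
contact_force: [-0.0, -0.3, -0.3]
opening: 0.0103
cur yaw -9.02 tilt 0.06 pos [0.5128 0.1184 0.0285] F [-0.  -0.3 -0.3] open 0.0103 t 28.6
twist -0.0001 xyz(after twist) [-0.176 -0.002  0.025]
[-0.03163039  0.00024751]
time_s: 29.45
position: [0.5285, 0.116, 0.0283]
eef_rot: [-0.246, -3.132, -0.0]
contact_force: [0.0, -0.5, 0.0]
opening: 0.0102
cur yaw -8.98 tilt 0.01 pos [0.5285 0.116  0.0283] F [ 0.  -0.5  0. ] open 0.0102 t 29.4
twist 0.0001 xyz(after twist) [-0.017 -0.003  0.023]
[-0.015731    0.00031175]
```

View pics/on5.png

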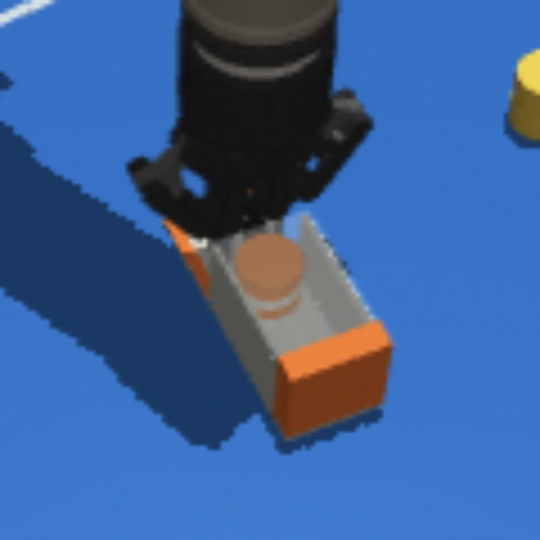

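Orange_new is inside (crop 268,262). Next: fetch the dotted orange jar at about (0.462, -0.302).

```bash
python3 -m pendant '[{"xyz":[0.1,0,0],"twist":0,"hand":0.88},{"xyz":[0.2,0,0],"twist":0,"hand":0.88},{"xyz":[0.1,0,-0.3],"twist":0,"hand":0.8},{"xyz":[0,-0.1,-0.4],"twist":0,"hand":0.4},{"xyz":[0,-0.3,-0.3],"twist":0,"hand":0},{"xyz":[0,-0.35,0],"twist":0,"hand":0},{"xyz":[0,-0.35,0],"twist":0,"hand":0},{"xyz":[0,-0.35,0],"twist":0,"hand":0}]'
python3 -m pendant '[{"xyz":[0,-0.35,0],"twist":0,"hand":0},{"xyz":[0,-0.35,0],"twist":0,"hand":0},{"xyz":[0,-0.35,0],"twist":0,"hand":0},{"xyz":[0,-0.35,0],"twist":0,"hand":0},{"xyz":[0,-0.35,0],"twist":0,"hand":0},{"xyz":[0,-0.35,0],"twist":0,"hand":0},{"xyz":[0,-0.25,0],"twist":0,"hand":0},{"xyz":[0,0,0],"twist":0,"hand":0}]'
python3 - <<'E'
from h import *
go((.4623,-.302),.1,-9.0)
E
```

```text
time_s: 30.3
position: [0.4654, -0.0219, 0.1286]
eef_rot: [0.245, 3.132, 0.001]
contact_force: [1.4, 0.1, -0.1]
opening: 0.0851
time_s: 31.1
position: [0.4279, -0.2567, 0.1284]
eef_rot: [0.256, 3.131, -0.003]
contact_force: [-0.3, 1.1, -0.3]
opening: 0.0856
cur yaw -9.36 tilt 0.10 pos [ 0.4279 -0.2567  0.1284] F [-0.3  1.1 -0.3] open 0.0856 t 31.1
twist -0.0020 xyz(after twist) [-0.411 -0.394  0.284]
```

```bash
python3 -m pendant '[{"xyz":[-0.2,-0.2,0],"twist":-0.001,"hand":0},{"xyz":[-0.2,-0.18,0.14],"twist":0,"hand":0},{"xyz":[0,0,0.14],"twist":0,"hand":0},{"xyz":[0,0,0],"twist":0,"hand":0},{"xyz":[0,0,0],"twist":0,"hand":0},{"xyz":[0,0,0],"twist":0,"hand":0},{"xyz":[0,0,0],"twist":0,"hand":0},{"xyz":[0,0,0],"twist":0,"hand":0}]'
python3 - <<'E'
from h import *
go((.4623,-.302),.025,-9.0)
g=grab('scene');save(cv2.resize(g['img'][150:300,100:280],None,fx=4,fy=4),'oo1')
E
```

```text
time_s: 31.9
position: [0.4636, -0.2966, 0.1008]
eef_rot: [0.241, 3.131, 0.0]
contact_force: [0.4, -0.1, 0.3]
opening: 0.0853
cur yaw -8.79 tilt 0.06 pos [ 0.4636 -0.2966  0.1008] F [ 0.4 -0.1  0.3] open 0.0853 t 31.9
twist 0.0012 xyz(after twist) [ 0.004 -0.055  0.758]
```

View pics/oo1.png

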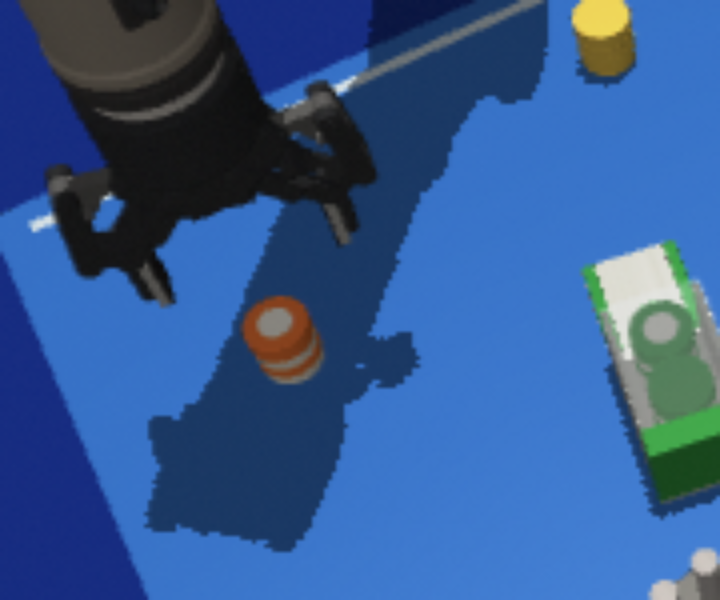

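The orange jar with the white dot (crop 275,322) lies between the open fingers, which fits orange_open. Both green jars are still in place. Descending and gripping.

```bash
python3 -m pendant '[{"xyz":[0.003,-0.055,0],"twist":0.001,"hand":0},{"xyz":[0,0,0.2],"twist":0,"hand":0},{"xyz":[0,0,0.2],"twist":0,"hand":0},{"xyz":[0,0,0.2],"twist":0,"hand":0},{"xyz":[0,0,0.155],"twist":0,"hand":0},{"xyz":[0,0,0],"twist":0,"hand":0},{"xyz":[0,0,0],"twist":0,"hand":1},{"xyz":[0,0,0],"twist":0,"hand":1}]' 40
python3 -m pendant '[{"xyz":[0,0,0],"twist":0,"hand":1},{"xyz":[0,0,0],"twist":0,"hand":1},{"xyz":[0,0,0],"twist":0,"hand":1},{"xyz":[0,0,0],"twist":0,"hand":1},{"xyz":[0,0,0],"twist":0,"hand":1},{"xyz":[0,0,-0.1],"twist":0,"hand":1},{"xyz":[0,0,-0.3],"twist":0,"hand":1},{"xyz":[0,0,-0.3],"twist":0,"hand":1}]'
python3 -m pendant '[{"xyz":[0,0,-0.2],"twist":0,"hand":1},{"xyz":[0,0,0],"twist":0,"hand":1},{"xyz":[0,0,0],"twist":0,"hand":1},{"xyz":[0,0,0],"twist":0,"hand":1},{"xyz":[0,0,0],"twist":0,"hand":1},{"xyz":[0,0,0],"twist":0,"hand":1},{"xyz":[0,0,0],"twist":0,"hand":1},{"xyz":[0,0,0],"twist":0,"hand":1}]'
python3 - <<'E'
from h import *
go(tub('o',-.028),.1,-9.0)
g=grab('scene');save(cv2.resize(g['img'][150:300,100:280],None,fx=4,fy=4),'oo2')
E
```

```text
time_s: 32.75
position: [0.4629, -0.3029, 0.0257]
eef_rot: [0.246, 3.13, -0.001]
contact_force: [-0.1, -0.3, 0.1]
opening: 0.0592
time_s: 33.55
position: [0.4614, -0.3019, 0.0953]
eef_rot: [-0.246, -3.13, -0.001]
contact_force: [0.8, -0.4, -0.9]
opening: 0.0351
time_s: 34.35
position: [0.4621, -0.3023, 0.1145]
eef_rot: [-0.246, -3.131, -0.0]
contact_force: [-0.5, -0.0, -0.7]
opening: 0.0347
cur yaw -8.99 tilt 0.03 pos [ 0.4621 -0.3023  0.1145] F [-0.5 -0.  -0.7] open 0.0347 t 34.4
twist 0.0000 xyz(after twist) [0.121 4.232 0.145]
```

View pics/oo2.png

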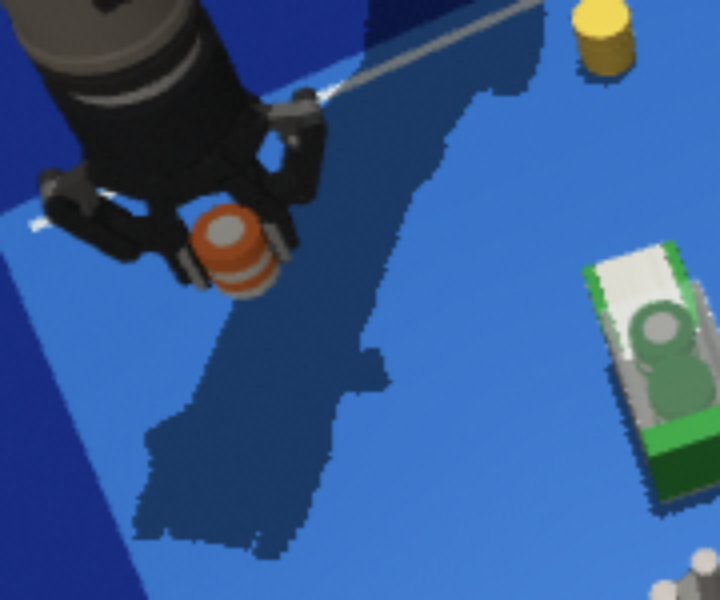

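```bash
python3 -m pendant '[{"xyz":[0.06,0.2,0],"twist":0,"hand":1},{"xyz":[0.06,0.3,0],"twist":0,"hand":1},{"xyz":[0,0.3,0],"twist":0,"hand":1},{"xyz":[0,0.3,0],"twist":0,"hand":1},{"xyz":[0,0.3,0],"twist":0,"hand":1},{"xyz":[0,0.3,0],"twist":0,"hand":1},{"xyz":[0,0.3,0],"twist":0,"hand":1},{"xyz":[0,0.3,0],"twist":0,"hand":1}]'
python3 -m pendant '[{"xyz":[0,0.3,0],"twist":0,"hand":1},{"xyz":[0,0.3,0],"twist":0,"hand":1},{"xyz":[0,0.3,0],"twist":0,"hand":1},{"xyz":[0,0.3,0],"twist":0,"hand":1},{"xyz":[0,0.3,0],"twist":0,"hand":1},{"xyz":[0,0.25,0],"twist":0,"hand":1},{"xyz":[0,0.18,0],"twist":0,"hand":1},{"xyz":[0,0,0],"twist":0,"hand":1}]'
python3 - <<'E'
from h import *
go(tub('o',-.028),.078,-9.0)
E
```

```text
time_s: 35.2
position: [0.4865, -0.0721, 0.1149]
eef_rot: [0.246, 3.131, 0.0]
contact_force: [0.7, 0.4, -0.5]
opening: 0.035
time_s: 36.0
position: [0.5168, 0.1208, 0.1148]
eef_rot: [0.238, 3.132, 0.002]
contact_force: [-0.8, -0.1, -0.6]
opening: 0.0347
cur yaw -8.70 tilt 0.09 pos [0.5168 0.1208 0.1148] F [-0.8 -0.1 -0.6] open 0.0347 t 36.0
twist 0.0017 xyz(after twist) [-0.001 -0.032  0.368]
```

```bash
python3 -m pendant '[{"xyz":[0,0,0.18],"twist":0,"hand":1},{"xyz":[0,0,0.18],"twist":0,"hand":1},{"xyz":[0,0,0],"twist":0,"hand":1},{"xyz":[0,0,0],"twist":0,"hand":1},{"xyz":[0,0,0],"twist":0,"hand":1},{"xyz":[0,0,0],"twist":0,"hand":1},{"xyz":[0,0,0],"twist":0,"hand":1},{"xyz":[0,0,0],"twist":0,"hand":1}]'
python3 - <<'E'
from h import *
go(tub('o',-.028),.030,-9.0)
g=grab('scene');save(cv2.resize(g['img'][120:240,290:410],None,fx=4.5,fy=4.5),'oo3')
E
```

```text
time_s: 36.8
position: [0.5167, 0.1174, 0.0792]
eef_rot: [0.246, 3.131, 0.001]
contact_force: [1.1, -0.3, -0.6]
opening: 0.0349
cur yaw -8.99 tilt 0.05 pos [0.5167 0.1174 0.0792] F [ 1.1 -0.3 -0.6] open 0.0349 t 36.8
twist 0.0001 xyz(after twist) [0.004 0.001 0.492]
```

View pics/oo3.png

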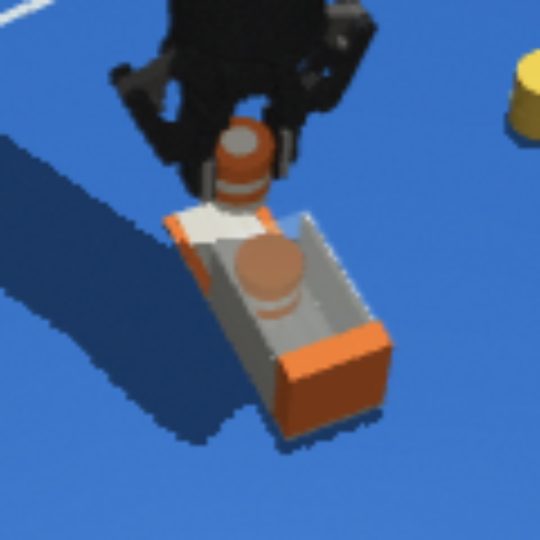

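The dotted jar (crop 242,155) is over the deck, behind the plain one (268,262). Lowering and releasing.

```bash
python3 -m pendant '[{"xyz":[0,0,0.12],"twist":0,"hand":1},{"xyz":[0,0,0.12],"twist":0,"hand":1},{"xyz":[0,0,0.12],"twist":0,"hand":1},{"xyz":[0,0,0.08],"twist":0,"hand":1},{"xyz":[0,0,0.05],"twist":0,"hand":1},{"xyz":[0,0,0],"twist":0,"hand":1},{"xyz":[0,0,0],"twist":0,"hand":0.5},{"xyz":[0,0,0],"twist":0,"hand":0}]'
python3 -m pendant '[{"xyz":[0,0,0],"twist":0,"hand":0},{"xyz":[0,0,0],"twist":0,"hand":0},{"xyz":[0,0,-0.1],"twist":0,"hand":0},{"xyz":[0,0,-0.3],"twist":0,"hand":0},{"xyz":[0,0,-0.3],"twist":0,"hand":0},{"xyz":[0.3,0,0],"twist":0,"hand":0.8},{"xyz":[0.28,0,0],"twist":0,"hand":0.88},{"xyz":[0,0,0],"twist":0,"hand":0.88}]'
python3 -m pendant '[{"xyz":[0,0,0],"twist":0,"hand":0.88},{"xyz":[0,0,0],"twist":0,"hand":0.88},{"xyz":[0,0,0.25],"twist":0,"hand":0.88},{"xyz":[0,0,0.25],"twist":0,"hand":0.88},{"xyz":[0,0,0],"twist":0,"hand":0.88},{"xyz":[0,0,0],"twist":0,"hand":0.88},{"xyz":[0,0,0],"twist":0,"hand":0.88},{"xyz":[0,0,0],"twist":0,"hand":0.88}]'
python3 - <<'E'
from h import *
go(tub('o',-.014),.027,-9.0)
g=grab('scene');save(cv2.resize(g['img'][120:240,290:410],None,fx=4.5,fy=4.5),'oo4')
E
```

```text
time_s: 37.65
position: [0.5166, 0.1174, 0.0296]
eef_rot: [0.246, 3.132, 0.0]
contact_force: [0.8, 0.2, 0.4]
opening: 0.0557
time_s: 38.45
position: [0.4554, 0.1269, 0.1]
eef_rot: [-0.243, -3.129, -0.001]
contact_force: [-0.3, 1.1, 0.3]
opening: 0.044
time_s: 39.25
position: [0.4603, 0.1267, 0.0509]
eef_rot: [0.246, 3.13, 0.002]
contact_force: [0.0, 0.4, 0.1]
opening: 0.0102
cur yaw -9.01 tilt 0.14 pos [0.4603 0.1267 0.0509] F [0.  0.4 0.1] open 0.0102 t 39.2
twist -0.0000 xyz(after twist) [-0.708 -0.002  0.239]
```

View pics/oo4.png

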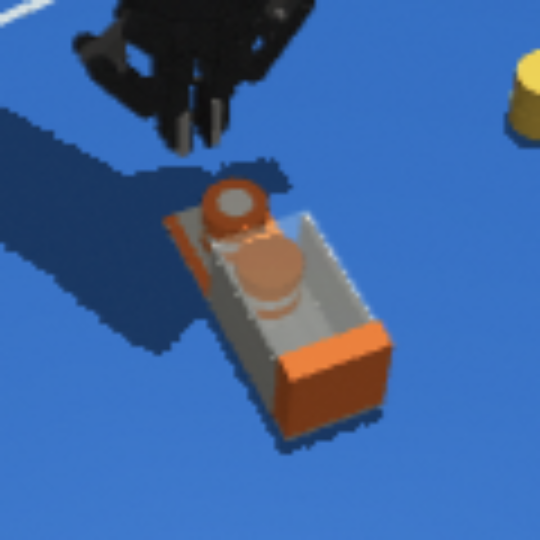

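Both orange jars are upright and in line. Lowering and pushing the pair.

```bash
python3 -m pendant '[{"xyz":[0,0,0.23],"twist":0,"hand":0.88},{"xyz":[0,0,0],"twist":0,"hand":0.88},{"xyz":[-0.15,0,0],"twist":0,"hand":0.88},{"xyz":[-0.1,0,0],"twist":0,"hand":0.88},{"xyz":[-0.07,0,0],"twist":0,"hand":0.88},{"xyz":[-0.06,0,0],"twist":0,"hand":0.88},{"xyz":[-0.06,0,0],"twist":0,"hand":0.88},{"xyz":[-0.06,0,0],"twist":0,"hand":0.88}]'
python3 -m pendant '[{"xyz":[-0.05,0,0],"twist":0,"hand":0.88},{"xyz":[-0.05,0,0],"twist":0,"hand":0.88},{"xyz":[-0.04,0,0],"twist":0,"hand":0.88},{"xyz":[-0.02,0,0],"twist":0,"hand":0.88},{"xyz":[0,0,0],"twist":0,"hand":0.88},{"xyz":[0,0,0],"twist":0,"hand":0.88},{"xyz":[0,0,0],"twist":0,"hand":0.88},{"xyz":[0,0,0],"twist":0,"hand":0.88}]'
python3 - <<'E'
from dot import *
go(tub('o',-.012),.041,-9.0); print(intube('o',env.get_obs()['position']))
dot('o','oo5')
E
```

```text
time_s: 40.1
position: [0.5086, 0.1186, 0.0268]
eef_rot: [-0.246, -3.131, -0.0]
contact_force: [-1.5, 0.4, 0.7]
opening: 0.0104
time_s: 40.9
position: [0.5243, 0.1162, 0.0268]
eef_rot: [0.246, 3.132, 0.0]
contact_force: [-0.0, 0.2, -0.4]
opening: 0.0101
cur yaw -8.98 tilt 0.01 pos [0.5243 0.1162 0.0268] F [-0.   0.2 -0.4] open 0.0101 t 40.9
twist 0.0001 xyz(after twist) [-0.079  0.001 -0.142]
[-0.01989858 -0.00012469]
43 [364.60465116 179.18604651] [0.0337 0.028 ]
40 [348.675 175.625] [ 0.0093 -0.0015]
35 [347.42857143 190.        ] [ 0.0459 -0.022 ]
```

View pics/oo5.png

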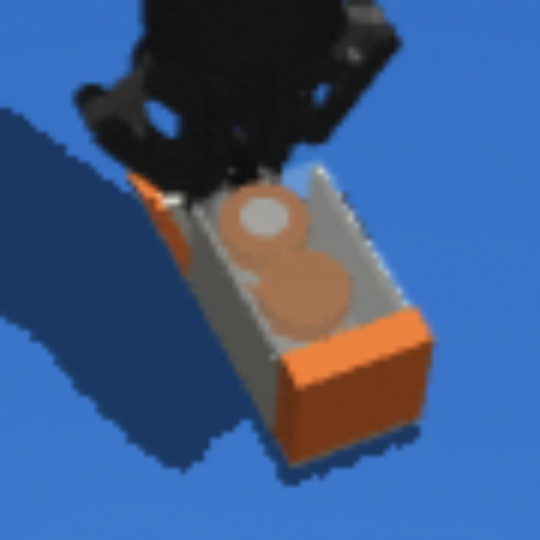

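The dot (crop 265,215) is at x≈9 mm. I'll raise to the narrower part of the fingers again and finish the push, ~9 mm more.

```bash
python3 -m pendant '[{"xyz":[0.05,0,0],"twist":0,"hand":0.88},{"xyz":[0,0,-0.14],"twist":0,"hand":0.88},{"xyz":[0,0,0],"twist":0,"hand":0.88},{"xyz":[-0.05,0,0],"twist":0,"hand":0.88},{"xyz":[-0.03,0,0],"twist":0,"hand":0.88},{"xyz":[-0.02,0,0],"twist":0,"hand":0.88},{"xyz":[-0.02,0,0],"twist":0,"hand":0.88},{"xyz":[0,0,0],"twist":0,"hand":0.88}]'
python3 -m pendant '[{"xyz":[-0.01,0,0],"twist":0,"hand":0.88},{"xyz":[0,0,0],"twist":0,"hand":0.88},{"xyz":[0,0,0],"twist":0,"hand":0.88},{"xyz":[0,0,0],"twist":0,"hand":0.88},{"xyz":[0,0,0],"twist":0,"hand":0.88},{"xyz":[0,0,0],"twist":0,"hand":0.88},{"xyz":[0,0,0],"twist":0,"hand":0.88},{"xyz":[0,0,0],"twist":0,"hand":0.88}]'
python3 - <<'E'
from dot import *
go(tub('o',-.011),.041,-9.0); print(intube('o',env.get_obs()['position']))
dot('o','oo6')
E
```

```text
time_s: 41.75
position: [0.5316, 0.1149, 0.0406]
eef_rot: [0.247, 3.132, -0.0]
contact_force: [-0.4, 0.9, -0.4]
opening: 0.0103
time_s: 42.55
position: [0.5318, 0.1149, 0.0406]
eef_rot: [-0.246, -3.131, 0.0]
contact_force: [-2.6, 0.2, 0.1]
opening: 0.0102
cur yaw -8.98 tilt 0.06 pos [0.5318 0.1149 0.0406] F [-2.6  0.2  0.1] open 0.0102 t 42.5
twist 0.0001 xyz(after twist) [-0.014  0.003 -0.004]
[-0.01235756 -0.00025869]
27 [334.         172.92592593] [-0.0118 -0.0297]
43 [364.69767442 179.39534884] [0.0343 0.0279]
38 [349.63157895 177.73684211] [ 0.0159 -0.0021]
35 [345.65714286 187.34285714] [ 0.0374 -0.0225]
```

View pics/oo6.png

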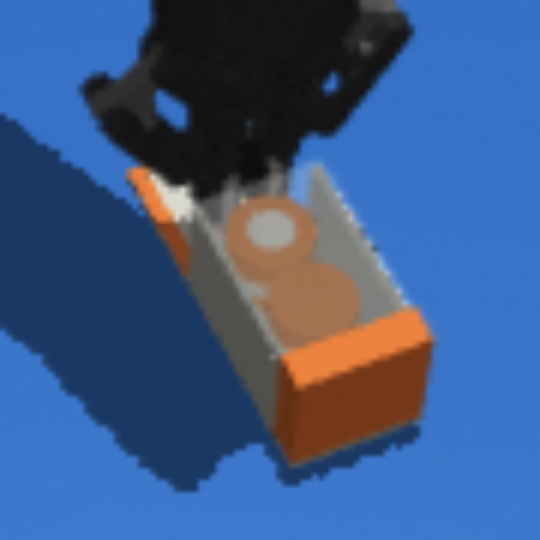

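```bash
python3 -m pendant '[{"xyz":[0.1,0,0],"twist":0,"hand":0.88},{"xyz":[0.25,0,0],"twist":0,"hand":0.88},{"xyz":[0.3,0,0],"twist":0,"hand":0.88},{"xyz":[0,0,-0.3],"twist":0,"hand":0.88},{"xyz":[0.1,0.1,-0.4],"twist":0,"hand":0.88},{"xyz":[0.1,0.35,-0.3],"twist":0,"hand":0.88},{"xyz":[0.1,0.4,-0.3],"twist":0,"hand":0.88},{"xyz":[0,0.4,0],"twist":0,"hand":0.88}]'
python3 -m pendant '[{"xyz":[0.1,0.4,0],"twist":0,"hand":0.88},{"xyz":[0.1,0.4,0],"twist":0,"hand":0.88},{"xyz":[0.1,0.4,0],"twist":0,"hand":0.88},{"xyz":[0.1,0.4,0],"twist":0,"hand":0.88},{"xyz":[0,0,0],"twist":0,"hand":0.88},{"xyz":[0,0,0],"twist":0,"hand":0.88},{"xyz":[0,0,0],"twist":0,"hand":0.88},{"xyz":[0,0,0],"twist":0,"hand":0.88}]'
python3 - <<'E'
from dot import *
print(env.get_obs()['position'],env.get_obs()['joint_velocities'].round(3))
dot('o','x1');dot('g','x2')
g=grab('scene');t=grab('top')
save(np.vstack([cv2.resize(g['img'][80:320,130:470],(560,395),interpolation=2)[:300],cv2.resize(t['img'][90:300,140:520],(560,300),interpolation=2)]),'fin')
# top-view lids via colour
H=cv2.cvtColor(t['img'],cv2.COLOR_RGB2HSV)
save(cv2.resize(t['img'][130:250,240:430],None,fx=4.2,fy=4.2,interpolation=2),'fint')
save(cv2.resize(g['img'][130:290,220:400],None,fx=3.7,fy=3.7,interpolation=2),'fins')
E
```

```text
time_s: 43.4
position: [0.4602, 0.2556, 0.1754]
eef_rot: [0.246, 3.124, 0.013]
contact_force: [1.4, -0.6, 0.5]
opening: 0.0101
time_s: 44.2
position: [0.4444, 0.415, 0.1705]
eef_rot: [0.25, 3.131, -0.0]
contact_force: [0.2, 0.3, 0.3]
opening: 0.0103
[0.44439408 0.41501237 0.17054499] [ 0.004  0.    -0.003 -0.003 -0.004  0.002 -0.   ]
39 [349.71794872 177.69230769] [ 0.0158 -0.0019]
20 [368.25 185.  ] [0.0522 0.0281]
43 [278.72093023 234.20930233] [0.0344 0.0249]
56 [264.76785714 231.35714286] [ 0.0167 -0.0009]
```

View pics/fint.png

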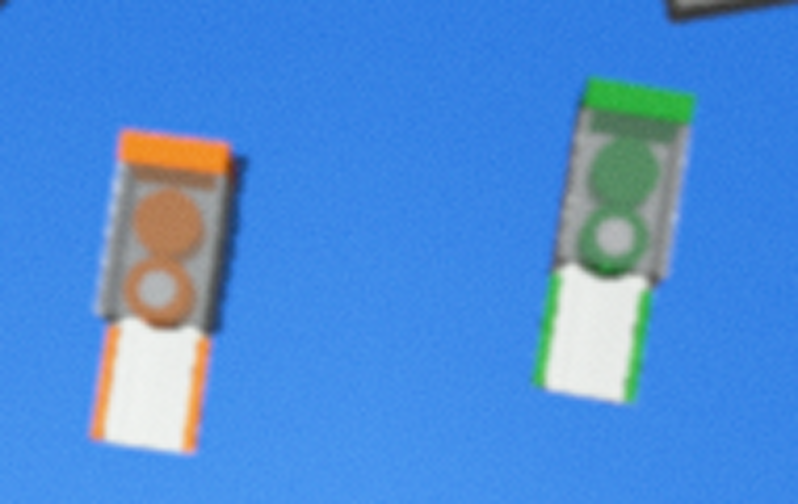

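View pics/fins.png

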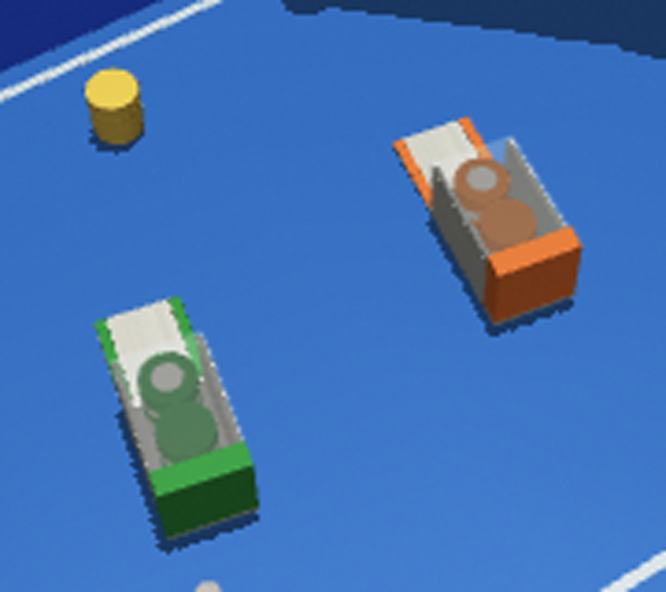

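View pics/fin.png

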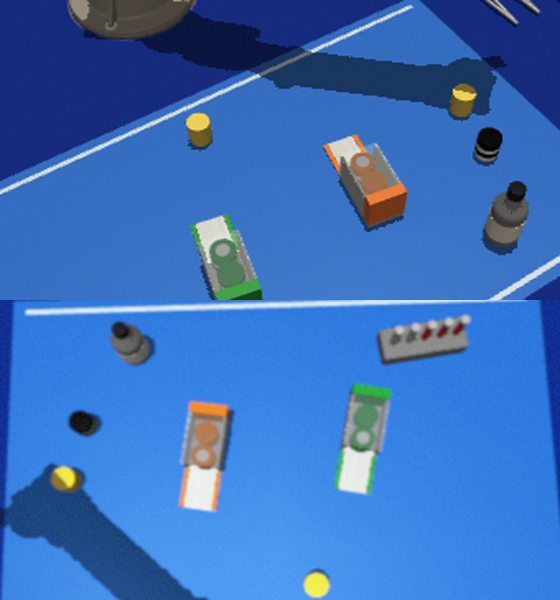

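Run:
```python
from h import *
t=grab('top')
for c,ps in dict(o=[(158,290),(168,224)],g=[(615,237),(622,174)]).items():
    for p in ps:
        q=(p[0]/4.2+240-.4,p[1]/4.2+130-.4); print(c,np.round(intube(c,onz(t,q,.044)),4))
g=grab('scene')
for c,ps in dict(o=[(482,179),(507,222)],g=[(167,379),(186,430)]).items():
    for p in ps:
        q=(p[0]/3.7+220-.4,p[1]/3.7+130-.4); print(c,np.round(intube(c,onz(g,q,.044)),4))
```

```text
o [ 0.0147 -0.0004]
o [ 0.0497 -0.0004]
g [0.0155 0.0009]
g [0.049  0.0024]
o [ 0.0167 -0.0019]
o [ 0.0533 -0.0022]
g [ 0.0183 -0.0015]
g [ 0.0547 -0.0013]
```

```bash
python3 -c "
from cell import env
print(env.job_done(), env.get_obs()['time_s'])"
```

```text
the job is handed in; nothing more can be done
the job is handed in; nothing more can be done
```

All four jars are in their tubes and the job is handed in, at about 44 s of the 144 s allowed. In each tube the plain-lidded jar went in first and the dotted jar pushed it on.

Last checks, distances inside the mouth:

| Jar | Top camera | Scene camera | Required |
|---|---|---|---|
| green, opened | 15.5 mm | 17–18 mm | 12–34 mm |
| green, unopened | 49 mm | 55 mm | 42–70 mm |
| orange, opened | 15 mm | 16–17 mm | 12–34 mm |
| orange, unopened | 50 mm | 53 mm | 42–70 mm |

- **Position:** All four jars stand upright and within about 2.5 mm of the middle line, against 12 mm allowed.
- **Disagreement:** The two cameras differ by up to about 6 mm, but both put every jar inside its limits.
- **Not fully inside:** The fingers met something at the mouth, most likely the roof edge (about 5 N on the green tube, 3 N on the orange), so I could not push further. The back of each opened jar may stick out 1–3 mm, though the jar centres are in range.
- **Left alone:** The black jar, bottle, screwdriver stand and yellow look-alikes look unmoved in the final pictures. I judged this by eye and did not measure it. The arm was parked clear of everything.

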